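# Wind the coral lift up level with the saw table

### The job

Take the loose crank from the bench, fit it fully home on the leaning shaft of the small scissor lift, and wind it clockwise until the lift's platform is level with the table of the bench saw beside it. Let go and leave the crank on the shaft, without pushing the things that stand around.

Things in the scene. Friction and masses are not known exactly. Their poses are not given: they have to be found in the camera images.
- crank: Loose steel crank, 0.5 kg, balanced on its hub, standing upright on the bench. Origin: centre of the hub's underside (mouth); z up the hub, x along the arm to the handle. Hub tube 36 mm outside, bore 20 mm, 55 mm deep. Its lowest 13 mm is only two teeth, 14 mm wide, at +y and -y; the shaft's pin goes in the gaps at +x and -x. Flat arm 18 mm wide, z = 56 to 68 mm, with a 36 mm ball at x = -62 mm.
- crank_boss (a point): Middle of the plain round boss above the arm on the hub's axis, to hold the crank by: 30 mm in diameter, z = 68 to 106 mm in the crank's frame; this point is at z = 87 mm. Axes as the crank's.
- crank_handle (a point): Middle of the crank's black upright handle sleeve: x = 85, y = 0, z = 102 mm in the crank's frame, axes as the crank's. The sleeve is 26 mm in diameter, 60 mm long (z = 72 to 132), and spins freely on its pin, so it can be held firmly while the crank goes round.
- shaft_foot (a point): Foot of the lift's crank shaft, 90 mm above the bench, on top of a 40 mm collar: the crank's mouth rests here when fully home. z points out along the shaft, which leans 35 degrees from vertical towards the robot. x turns with the shaft and lies along its cross pin (8 mm thick, 34 mm long, its middle 6 mm above the foot). The grey gear housing is below.
- shaft_tip (a point): Outer end of the shaft, 50 mm from its foot, axes the same. The shaft is round, 17 mm in diameter, the last 10 mm tapered to 6 mm. A crank whose x axis is within about 30 degrees of the pin, either way round, drops over it; otherwise its teeth stand on the pin. On the pin it has about 70 degrees of free play.
- screw (a joint): Turn of the crank shaft, rad. Grows clockwise as seen from the shaft's outer end; every full turn (6.283) raises the platform 30 mm. About 0.3 N m turns it; it stays where it is left. Range 0 (platform top 100 mm above the bench) to 2.8 turns.
- platform_edge (a point): On the top face of the lift's square aluminium platform (200 x 200 mm, with a fixed piece of coral rock about 70 mm high), at the middle of the edge next to the saw. Moves up and down with it. The platform's centre lies 250 mm to the left (+y) of the shaft's foot and 30 mm beyond it in the lift's own heading.
- saw_edge (a point): On the top face of the saw's white square table (240 x 240 mm), at the middle of the edge next to the lift; the height the platform must reach. The saw stands still; its column and head rise to 460 mm above the bench on the side away from the lift.
- tub: Bystander: clear plastic bowl, 120 mm wide and 75 mm high, origin under its centre.
- bottle: Bystander: white bottle, 60 mm in diameter and 150 mm high, origin under its centre.
- scraper: Bystander: flat scraper lying on the bench, 200 mm long, origin under its middle.
There are look-alikes about, which are no part of the job. Several things look just like the crank: the one meant starts farthest from the robot's base.

How it is judged:
On the way, in this order (a step that is already met when the one before it is completed fails the run):
1. the crank is fully home on the shaft (distance between crank and shaft_foot below 0.007 m and angle between the z axis of crank and the z axis of shaft_foot, either way round below 0.2 rad), for 0.2 s.
2. with the crank on the shaft, the platform comes level with the saw's table (distance between crank and shaft_foot below 0.008 m and z of platform_edge in the frame of saw_edge between -0.005 and 0.005 m), for 0.2 s.
At the end, for the whole second after the job is handed in: The platform's top is within 5 mm of the height of the saw's table, the crank sits on the shaft (mouth within 8 mm of the shaft's foot, axes within 0.2 rad), and the crank and shaft are at rest (all of step 2 and angle between the z axis of crank and the z axis of shaft_foot, either way round below 0.2 rad and velocity of joint screw between -0.1 and 0.1 rad/s and linear speed of crank below 0.05 m/s); the robot touches nothing.
It fails at once if a bystander (tub, bottle or scraper) is pushed more than 40 mm (distance of any of tub, bottle, scraper from where it was at the start of the episode above 0.04 m).
It also fails if it takes over 64 s, if anything falls off the work surface, if the arm or the gripper's body presses on something with over 40 N, if the wrist force passes 120 N, or if a joint passes its speed limit or range.

### The arm

A 6-joint arm with a two-finger parallel gripper is mounted at the origin on the work surface. World frame = base frame: x ahead of the robot, y to its left, z up, the work surface at z = 0. Lengths are in m, angles in rad, forces in N, time in s.
With the tool pointing down it reaches from about 0.225 to 0.875 m from the base axis. Payload 3.4 kg.
Tool frame: the origin (TCP) lies midway between the tips of the shut fingers; the grasp point (between the pads) lies 19 mm behind it (manip.tcp_to_grasp is the distance from the TCP to the grasp point, in m); x points along the fingers, y is the direction in which the jaws open and shut, and the axes are right-handed (so a half turn about x gives the same grasp; the last joint's range is limited). The gripper opens to 85 mm and grips with 20 to 120 N. Pads are 22 mm wide; open, the fingers measure 114 mm over their backs; the gripper's body (76 mm by 85 mm) begins 54 mm behind the grasp point. The pads swing forward as they close: fully open they stand 13 mm farther back than shut.
Start: joints at [-1.412, 0.276, 1.505, -0, 1.361, -0.121], TCP at [0.159, -0.553, 0.231] pointing down, gripper open.
Joint ranges: [-2.89, 2.89], [-0.75, 2.08], [0.22, 2.7], [-1.18, 4.32], [0.11, 2.71], [-2.7, 2.7]. Speed limits (rad/s): [2.57, 2.57, 3.14, 3.14, 3.14, 3.14].

### API

Orientations are given as a unit quaternion [w, x, y, z].
In Python, from rig import readout, eyes, job, manip gives the robot as it stands. The module is installed in compiled form; this text tells all that it offers.
- The arm moves only by the tool carry_out, never from a script. Its argument "deltas" is one flat list of numbers, 7 for each row, row after row: the shift along the tool's x, y, z scaled (see below), then the turn, a rotation vector about the tool's x, y, z scaled (see below), then the opening, from -1 (shut) to 1 (fully open). In form: [dx, dy, dz, ax, ay, az, grip, dx, dy, dz, ax, ay, az, grip, ...]. A call has 1 to 10 rows; each row shifts and turns the commanded pose from where the row before left it, along the tool's axes as they then stand; what a row does not reach is not made up. The controller multiplies each number of a shift by 60 mm and each number of a turn by 4 degrees. A row lasts 1/8 s, in which the tool goes at most 62.5 mm and 10.7 degrees, less where a joint would pass 70% of its speed; a pose out of reach is approached as far as the arm can. A call with a number of a shift or a turn outside -1 to 1 is refused whole. A call with a gripper value outside its range is refused whole. The fingers move at their own pace and stop on an object; "newtons" is the grip in N (left out, the last holds). Time passes only in rows, so rows that do not move let the fingers close. It gives the time, the measured TCP pose, the force and the opening at its end, in the units of the state.
- readout.get_state(): the state, without advancing time (a new reading comes with each control period).
- eyes.get_image(name): name is "scene" or "top"; returns a dict with "color" (420x560x3 uint8, red, green, blue), "z_map" (420x560 float32, m along the optical axis (not along the pixel's ray), 0 where there is no reading), "mtx" (3x3 intrinsics, pixels), "distortion" ([k1, k2, p1, p2, k3] as OpenCV has them; the pictures are not rectified), "origin" and "orientation" of the camera in the world. Camera axes: x right, y down, z forward; pixel columns grow to the right and rows downward; lengths in m; the calibration is good to about 2 mm. A picture is of the moment at which its call begins.
- job.sign_off(): hands the job in, once; it reports no verdict.
The state is a dict: "clock": time; "qpos": joint angles; "qd": joint speeds; "effort": joint torques, N m; "position": TCP position; "ee_rot": TCP orientation; "contact_force": force on the tool from outside, world axes, zero at the start; "moment": the same for the moment, N m; "width": finger opening in m.
Only numpy, scipy, OpenCV 4.12 (cv2) and the standard library are available. Lean on these libraries where they do the work, as an engineer would, in place of code of your own. Each camera call takes 0.05 s, during which the arm holds its last target.

## Working session

There is one attempt and no reset: what is moved stays moved. The work goes in short steps, Python scripts to look and compute and a tool call to move; the robot and the scene stay as the last step left them, time stands still between calls to the robot, and variables do not carry over. Pictures are saved under pics/ and viewed, and the job is handed in when it is done.

Besides the shell and the picture viewer there is one more tool, called after "Call:" in YAML: its name, and indented under it one key for each argument. carry_out: Moves the arm, as the interface text tells. Its arguments: {"type":"object","properties":{"deltas":{"type":"array"},"newtons":{"type":"number"}},"required":["deltas"]}

```bash
ls; mkdir -p pics
python3 - <<'E'
from rig import readout, eyes, job, manip
import cv2, numpy as np
s=readout.get_state(); print(s)
print([a for a in dir(manip) if a[0]!='_'])
for n in ("scene","top"):
    d=eyes.get_image(n); cv2.imwrite(f"pics/{n}0.png",d["color"][:,:,::-1]); np.savez(f"{n}0.npz",**d)
    print(n,d["mtx"],d["distortion"],d["origin"],d["orientation"])
E
```

```text
pics
{'clock': 0.0, 'qpos': array([-1.41200825e+00,  2.76581071e-01,  1.50615989e+00,  2.89659151e-05,
        1.36067027e+00, -1.21013664e-01]), 'qd': array([ 1.18945570e-03,  1.36355466e-03, -6.70860594e-04,  4.28289643e-06,
       -1.39176973e-04,  1.11382480e-03]), 'effort': array([ 4.64190889e-04, -4.16774762e+01, -2.45804268e+01, -1.45202762e-04,
        1.11249115e-02,  9.88545906e-06]), 'position': array([ 0.15870752, -0.55211037,  0.23043698]), 'ee_rot': array([-0.09795727, -0.7001961 , -0.09924334,  0.70020036]), 'contact_force': array([-0.52839153, -0.39650831, -0.44351723]), 'moment': array([ 0.00312478,  0.04273394, -0.00906832]), 'width': 0.08530015365623847}
['MotionError', 'tcp_to_grasp']
scene [[542.23541276   0.         283.47537493]
 [  0.         542.23541276 206.87009996]
 [  0.           0.           1.        ]] [-0.10063597  0.          0.          0.          0.        ] [ 1.60558555 -0.03889973  1.09953209] [-0.29015782  0.65365095  0.63778525 -0.28597002]
top [[444.5344187    0.         282.81168094]
 [  0.         444.5344187  212.88519779]
 [  0.           0.           1.        ]] [-0.10264342  0.          0.          0.          0.        ] [0.37477118 0.01582416 1.13719305] [-0.04253478  0.71069461 -0.70054496  0.04838101]
```

View pics/scene0.png

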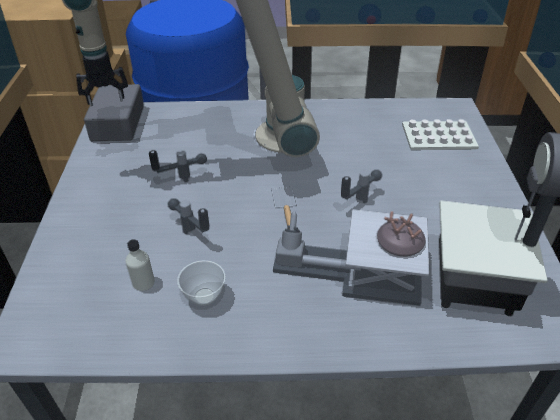

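View pics/top0.png

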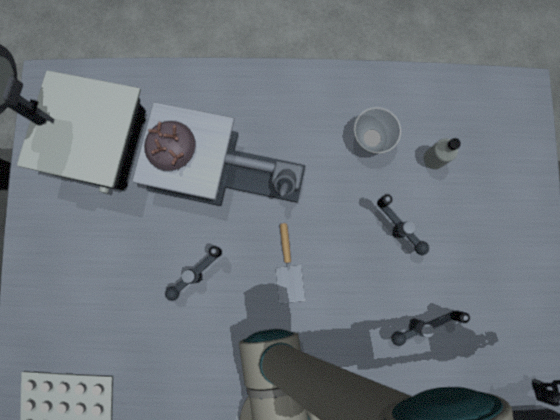

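The scene view shows three cranks, at (183,165), (188,217) and (362,187). The lift is at (290,250), the platform at (388,240), the saw at (487,240), the tub at (203,285) and the bottle at (140,268). The top view has the cranks at (405,230), (190,275) and (425,328). Next I'll measure them.

```bash
cat > h.py <<'E'
import numpy as np, cv2
from scipy.spatial.transform import Rotation as R
def load(f): return dict(np.load(f))
def Rm(q): return R.from_quat([q[1],q[2],q[3],q[0]])
def ray(d,uv):
    p=cv2.undistortPoints(np.array(uv,float).reshape(-1,1,2),d["mtx"],d["distortion"]).reshape(-1,2)
    return np.c_[p,np.ones(len(p))]
def plane(d,uv,z):
    r=Rm(d["orientation"]).apply(ray(d,uv)); o=d["origin"]
    return o+r*((z-o[2])/r[:,2])[:,None]
def cloud(d):
    h,w=d["z_map"].shape
    u,v=np.meshgrid(np.arange(w),np.arange(h))
    r=ray(d,np.c_[u.ravel(),v.ravel()])
    P=Rm(d["orientation"]).apply(r*d["z_map"].ravel()[:,None])+d["origin"]
    P[d["z_map"].ravel()<=0]=np.nan
    return P.reshape(h,w,3)
def proj(d,P):
    Q=Rm(d["orientation"]).inv()
    rv=cv2.Rodrigues(Q.as_matrix())[0]; t=-Q.apply(d["origin"])
    return cv2.projectPoints(np.array(P,float).reshape(-1,1,3),rv,t,d["mtx"],d["distortion"])[0].reshape(-1,2)
E
python3 - <<'E'
from h import *
for n in("top","scene"):
    d=load(n+"0.npz"); P=cloud(d)
    np.set_printoptions(precision=4,suppress=True)
    pts={"top":[(409,230),(385,201),(421,248),(190,275),(215,252),(172,293),(424,328),(461,317),(399,338),(284,183),(212,170),(100,140),(230,120),(137,90),(300,100)],"scene":[(188,217),(290,240),(370,255),(480,225)]}[n]
    for p in pts: print(n,p,P[p[1],p[0]])
    z=P[:,:,2]; img=np.clip(z/0.25*255,0,255); img=np.nan_to_num(img).astype(np.uint8)
    c=cv2.applyColorMap(img,cv2.COLORMAP_JET)
    cv2.imwrite(f"pics/{n}_z.png",c)
    x0,y0,x1,y1={"top":(130,80,330,230),"scene":(250,170,450,320)}[n]
    cv2.imwrite(f"pics/{n}_crop.png",cv2.resize(d["color"][y0:y1,x0:x1,::-1],None,fx=4,fy=4,interpolation=cv2.INTER_CUBIC))
E
```

```text
top (409, 230) [ 0.4721 -0.2895  0.1054]
top (385, 201) [ 0.5356 -0.2261  0.135 ]
top (421, 248) [ 0.4314 -0.3256  0.0801]
top (190, 275) [0.3605 0.2202 0.1071]
top (215, 252) [0.4135 0.1601 0.1331]
top (172, 293) [0.3168 0.2677 0.0771]
top (424, 328) [ 0.2452 -0.3212  0.1071]
top (461, 317) [ 0.2721 -0.4008  0.1294]
top (399, 338) [ 0.2187 -0.2696  0.0802]
top (284, 183) [0.5795 0.0064 0.1058]
top (212, 170) [0.6043 0.1749 0.1241]
top (100, 140) [0.6627 0.43   0.1654]
top (230, 120) [0.7253 0.1364 0.127 ]
top (137, 90) [0.7807 0.3493 0.1726]
top (300, 100) [ 0.8291 -0.0346 -0.0015]
scene (188, 217) [ 0.4955 -0.284   0.0712]
scene (290, 240) [ 0.607  -0.0027  0.0857]
scene (370, 255) [0.7084 0.1891 0.131 ]
scene (480, 225) [0.6532 0.4705 0.1715]
```

View pics/top_crop.png

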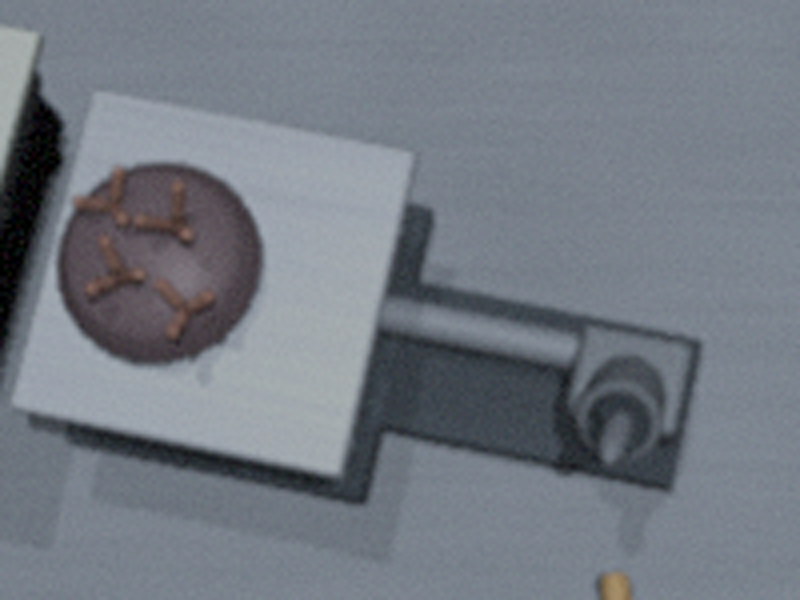

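View pics/scene_crop.png

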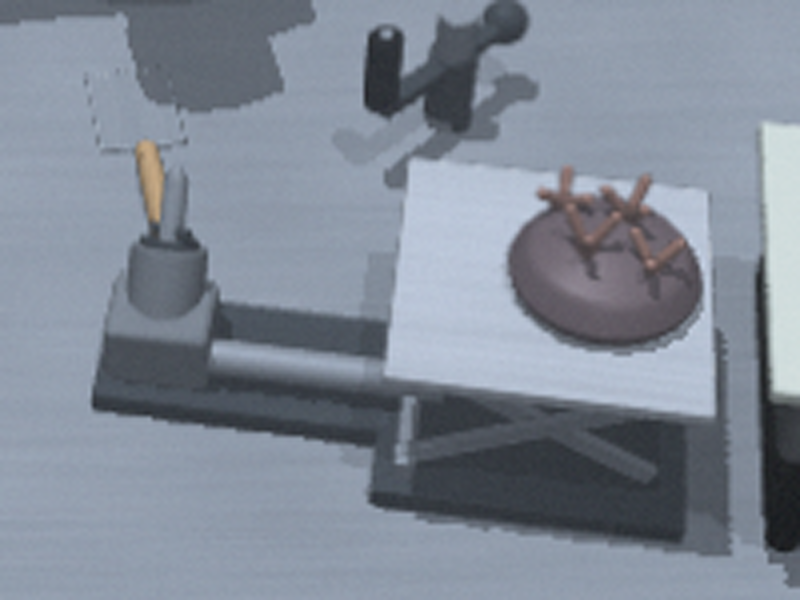

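Run:
```python
from h import *
np.set_printoptions(precision=4,suppress=True)
for n,(x0,y0,x1,y1) in {"top":(265,160,310,205),"scene":(268,200,313,245)}.items():
    d=load(n+"0.npz"); P=cloud(d)
    c=d["color"][y0:y1,x0:x1,::-1].astype(float); c=np.clip((c-30)*1.6,0,255).astype(np.uint8)
    a=cv2.resize(c,None,fx=12,fy=12,interpolation=cv2.INTER_CUBIC)
    cv2.imwrite(f"pics/{n}_shaft.png",a)
    # platform/saw planes
    g=P[:,:,2]
    for nm,(lo,hi) in {"plat":(0.115,0.14),"saw":(0.155,0.185)}.items():
        m=(g>lo)&(g<hi)&(P[:,:,0]>0.53)&(P[:,:,0]<0.85)&(P[:,:,1]>0.07)&(P[:,:,1]<0.52)
        Q=P[m]; k=cv2.minAreaRect(Q[:,:2].astype(np.float32))
        print(n,nm,len(Q),np.median(Q[:,2]),Q[:,2].std(),k)
    b=P[(np.abs(g)<0.01)&(P[:,:,0]>0.3)&(P[:,:,0]<0.8)&(abs(P[:,:,1])<0.4)]; print("bench",np.median(b[:,2]))
d=load("top0.npz");P=cloud(d)
for v in range(172,200,1): print(v,(P[v,272:300,2]*1000).round().astype(int))
for nm,b in {"boss":(395,215,422,242)}.items():
    Q=P[b[1]:b[3],b[0]:b[2]].reshape(-1,3); Q=Q[(Q[:,2]>0.099)]; print(nm,len(Q),Q.mean(0),(Q.max(0)+Q.min(0))/2,np.ptp(Q,0))
Q=P[190:215,372:398].reshape(-1,3); Q=Q[Q[:,2]>.125]; print("handle",len(Q),Q.mean(0),(Q.max(0)+Q.min(0))/2)
Q=P[238:260,410:435].reshape(-1,3); Q=Q[Q[:,2]>.06]; print("ball",len(Q),Q.mean(0))
```

```text
top plat 5087 0.1270781763374822 0.002531479954842478 ((0.648643434047699, 0.26678162813186646), (0.24367007613182068, 0.22052311897277832), 78.40743255615234)
top saw 7991 0.1687958457065496 0.003641983144779845 ((0.6741098165512085, 0.3840818405151367), (0.32515066862106323, 0.24070702493190765), 77.90571594238281)
bench 0.001668291648874054
scene plat 3784 0.1280486675668568 0.003750773852671231 ((0.6755139231681824, 0.3435823917388916), (0.41093534231185913, 0.2135942578315735), 76.6719741821289)
scene saw 5574 0.1695904739067447 0.0038925205386293855 ((0.6747298240661621, 0.3834928274154663), (0.330305814743042, 0.2464434802532196), 77.91156768798828)
bench 0.0025131726270397614
172 [22 61 65 65 64 65 70 78 82 86 84 90 87 89 91 87 85 84 85 76 75 70 62 66
 64 68 65 68]
173 [19 62 63 66 67 64 76 82 85 91 93 96 94 97 89 93 92 91 88 81 80 73 69 64
 66 64 66 68]
174 [ 20  64  67  63  65  77  83  90  94  98 101 101  98 101 100  96  99  92
  93  84  84  81  73  71  63  67  67  66]
175 [ 61  65  68  67  65  84  87  96 101  98 103 101 101 103 100 101  99 100
  98  91  86  80  75  68  65 
[... 2237 characters left out ...]
 19  21  23  20  19  18  21  23   9]
195 [ 18  19  21  24  21  14  23  19  19 133 132 127  19  20  21  21  19  19
  20  15  23  20  22  20  20  21  19   5]
196 [18 17 19 20 18 18 18 22 19 18 22 16 18 21 21 22 22 16 17 20 17 16 19 19
 18 21 16  3]
197 [ 6 11 12 19 17 18 19 23 19 18 22 19 22 18 22 22 19 18 20 23 17 23 19 21
 20 16 19  2]
198 [ 1  1  4  2 -1  7  8 14 17 22 22 20 18 21 21 17 19 21 21 15 21 19 22 19
 22 18  2  4]
199 [ 2  3 -1  1 -1  3  4 -1  3  3  8 12 15 17 20 22 22 23 17 22 17 18 20 19
 20 20 -1  3]
boss 134 [ 0.4789 -0.2875  0.1073] [ 0.4792 -0.2885  0.1059] [0.0287 0.0311 0.0131]
handle 99 [ 0.5412 -0.2312  0.1331] [ 0.5409 -0.2318  0.1324]
ball 231 [ 0.4364 -0.3252  0.0739]
```

View pics/top_shaft.png

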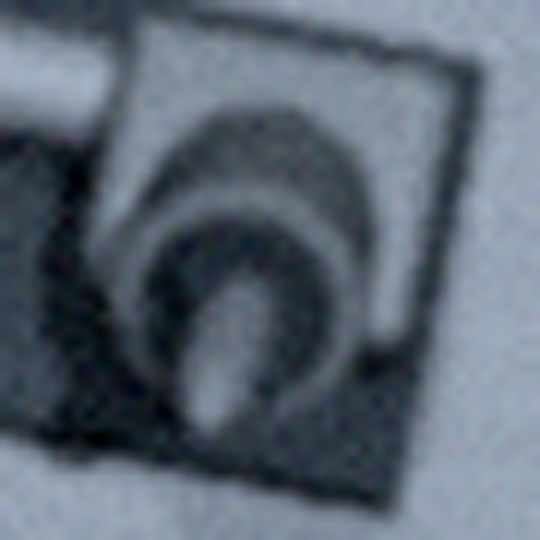

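View pics/scene_shaft.png

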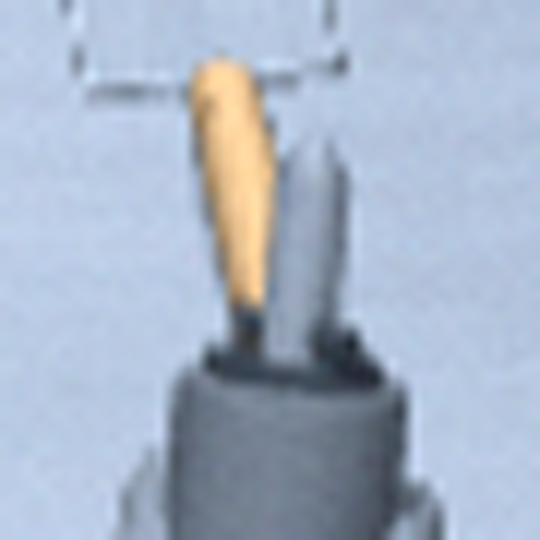

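The saw gives a lift heading of about -12°. The pin shows up in the depth as a faint ridge running from (280,182) to (288,191) in the top view. I'll work out the shaft frame and the pin angle properly.

Run:
```python
from h import *
np.set_printoptions(precision=4,suppress=True)
d=load("top0.npz");P=cloud(d); col=d["color"].astype(int)
# platform via depth+exclusion, top view colour mask
g=P[:,:,2]
def rect(lo,hi,box,z,thr):
    m=((col.min(2)>thr)).astype(np.uint8); x0,y0,x1,y1=box
    mm=np.zeros_like(m); mm[y0:y1,x0:x1]=m[y0:y1,x0:x1]
    mm&=((g>lo)&(g<hi)).astype(np.uint8)
    mm=cv2.morphologyEx(mm,cv2.MORPH_OPEN,np.ones((5,5)))
    v,u=np.nonzero(mm); Q=plane(d,np.c_[u,v],z)[:,:2]; 
    return cv2.minAreaRect(Q.astype(np.float32))
for thr in(100,130): print("plat",rect(.118,.137,(132,95,240,210),.1265,thr),"saw",rect(.155,.182,(10,65,145,195),.168,thr))
h=np.deg2rad(-12.1); 
for hd in(-11.6,-12.1):
    h=np.deg2rad(hd);X=np.array([np.cos(h),np.sin(h),0]);Y=np.array([-np.sin(h),np.cos(h),0]);Z=np.array([0,0,1.])
    k=np.deg2rad(35); zs=np.cos(k)*Z-np.sin(k)*X; a=np.cos(k)*X+np.sin(k)*Z
    # shaft points
    Q=P[170:200,270:300].reshape(-1,3)-[0,0,.0015]
    # iterate foot: shaft surface pts >.110
    S=Q[Q[:,2]>.113]
    foot=np.array([.598,.003,.09])
    t=(Q-foot)@zs; r=Q-foot; lx=r@a; ly=r@Y
    # collar top: |t|<4mm
    m=(abs(t)<.004)
    print("collar pts",m.sum(),"t med",np.median(t[m]),"a range",np.percentile(lx[m],[2,98]),"Y",np.percentile(ly[m],[2,98]))
    s=(t>.015)&(t<.038)&(np.hypot(lx,ly)<.02)
    print("shaft Y range",np.percentile(ly[s],[3,50,97]),"lx",np.percentile(lx[s],[3,50,97]),"tmax",t[(np.hypot(lx,ly)<.02)].max())
    p=(t>.005)&(t<.014)&(np.hypot(lx,ly)<.021)&(np.hypot(lx,ly)>.011)
    print(np.c_[lx,ly,t][p]*1000)
d2=load("scene0.npz");P2=cloud(d2)
Q=P2[195:250,268:315].reshape(-1,3)-[0,0,.002]; r=Q-foot; t=r@zs; lx=r@a; ly=r@Y
s=(t>.015)&(t<.045)&(np.hypot(lx,ly)<.02); print("scene shaft",np.percentile(ly[s],[3,50,97]),np.percentile(lx[s],[3,50,97]),t[np.hypot(lx,ly)<.02].max())
p=(t>.004)&(t<.014)&(np.hypot(lx,ly)<.022)&(np.hypot(lx,ly)>.011); print(np.c_[lx,ly,t][p]*1000)
```

```text
plat ((0.6528275012969971, 0.24392801523208618), (0.20225480198860168, 0.20080269873142242), 78.93082427978516) saw ((0.6948919296264648, 0.48607951402664185), (0.24173055589199066, 0.24091048538684845), 78.41886901855469)
plat ((0.6537672281265259, 0.24487364292144775), (0.1981648951768875, 0.19825169444084167), 78.98860931396484) saw ((0.6957642436027527, 0.48647433519363403), (0.2400166243314743, 0.23924049735069275), 78.34038543701172)
collar pts 25 t med 0.000689154622672397 a range [-0.0114  0.009 ] Y [-0.0259  0.0231]
shaft Y range [-0.0084  0.0024  0.012 ] lx [-0.0156 -0.0096 -0.0003] tmax 0.06442616350065665
[[  7.2194   9.0645   6.012 ]
 [  4.678   13.1612   8.5456]
 [ -0.9623  19.9035   5.1108]
 [  2.1157  12.7053   8.4517]
 [  6.7402 -10.5624   6.4429]
 [ -2.6552  19.3438   7.0754]
 [ -2.3647  17.0274   6.471 ]
 [ -2.3523  14.7405   5.2195]
 [ -0.6733  12.2719   7.8436]
 [  4.8219 -11.0789   7.8621]
 [ -4.814   18.842    7.9548]
 [ -4.4091  16.5117   7.6163]
 [ -3.9799  14.1785   7.3337]
 [ -1.8937  11.6719  10.8837]
 [  1.3015 -11.5151   5.5211]
 [  2.5075 -13.8799   7.0
[... 3406 characters left out ...]
  9.9144]
 [-10.7559  10.6092   9.9514]
 [ -5.5341  13.8332  11.2094]
 [-14.0708  15.5223  10.0661]
 [-11.1635  18.4797  10.9189]
 [  3.0324 -21.654    5.2396]
 [  2.286  -19.1221   5.4525]
 [  3.9936 -16.2591   6.1058]
 [  1.7369 -13.9293   6.0477]
 [  2.9741 -11.1363   6.6156]
 [  8.5094   7.8755  10.0135]
 [ -3.275   11.7492   8.6167]
 [ -5.3003  14.1491   8.6047]
 [  1.5103  17.5255  10.1504]
 [  8.024  -12.8151   4.5436]
 [  4.8202 -10.6126   4.3101]
 [  4.0794  10.2577   6.9418]
 [ -3.1693  12.0501   5.9918]
 [ -0.5724  14.9661   6.8011]
 [ -5.3503  17.0625   6.2955]
 [ -8.0197  19.4025   6.1669]
 [  4.6204  10.607    4.4077]
 [  0.9256  12.8026   4.0861]
 [  0.5787  18.0017   4.7154]]
```

Run:
```python
from h import *
np.set_printoptions(precision=4,suppress=True)
h=np.deg2rad(-11.3);X=np.array([np.cos(h),np.sin(h),0]);Y=np.array([-np.sin(h),np.cos(h),0]);Z=np.array([0,0,1.])
k=np.deg2rad(35); zs=np.cos(k)*Z-np.sin(k)*X; a=np.cos(k)*X+np.sin(k)*Z
foot=np.array([.5751,.0052,.09])
for n,b,bias in(("top",(170,200,270,300),.0017),("scene",(195,250,268,315),.0025)):
    d=load(n+"0.npz");P=cloud(d)
    print(n,"proj foot,tip",proj(d,[foot,foot+.05*zs]))
    Q=P[b[0]:b[1],b[2]:b[3]].reshape(-1,3)-[0,0,bias]; r=Q-foot; t=r@zs; lx=r@a; ly=r@Y; rr=np.hypot(lx,ly)
    m=(abs(t)<.003)&(rr<.03); print("collar",m.sum(),np.median(t[m]),np.percentile(lx[m],[2,98]),np.percentile(ly[m],[2,98]))
    s=(t>.016)&(t<.042)&(rr<.02); print("shaft",s.sum(),np.percentile(ly[s],[3,50,97]),np.percentile(lx[s],[3,50,97]),"tmax",t[rr<.015].max())
    p=(t>.0055)&(t<.0135)&(rr<.021)&(rr>.0115)
    L=np.c_[lx,ly,t][p]*1000; ang=np.degrees(np.arctan2(L[:,1],L[:,0]))
    o=np.argsort(ang); print(np.c_[L,ang][o].round(1))
    z=np.exp(2j*np.deg2rad(ang)).mean(); print("axis",np.degrees(np.angle(z))/2,abs(z))
```

```text
top proj foot,tip [[284.3897 186.0812]
 [282.005  194.7386]]
collar 112 -0.0006277837022950802 [-0.0143  0.0215] [-0.0173  0.022 ]
shaft 39 [-0.0063  0.0008  0.0089] [0.0008 0.0076 0.0104] tmax 0.05112792761471393
[[  -9.6  -11.5    8.7 -129.8]
 [  -7.3  -11.     8.1 -123.5]
 [  -6.6  -13.3    8.4 -116.3]
 [  -4.7  -10.5    8.3 -113.9]
 [  11.4    2.     9.2   10. ]
 [  12.     9.4    8.6   38.1]
 [  13.6   12.3    7.6   42. ]
 [   9.5    9.     8.5   43.5]
 [  13.2   14.6    8.    47.8]
 [  10.6   11.9    6.5   48.3]
 [   9.2   11.3    9.    51. ]
 [  11.1   14.1    8.9   51.7]
 [   7.2   10.8   10.2   56.4]
 [   8.2   13.7    8.    59.1]
 [   9.4   16.5    6.3   60.3]]
axis 50.38018946210304 0.9058363473364636
scene proj foot,tip [[292.596  230.2627]
 [294.4591 211.7247]]
collar 49 9.211370973215318e-05 [-0.0161  0.0211] [-0.0198  0.0198]
shaft 62 [-0.0088 -0.0005  0.0068] [-0.0006  0.006   0.0127] tmax 0.050801101688570834
[[ -10.7  -14.5    6.4 -126.3]
 [  -5.7  -11.5   10.2 -116.3]
 [  -8.   -16.9    6.5 -115.3]
 [  -5.7  -14.2    9.9 -112. ]
 [  12.9    2.1    6.5    9.1]
 [  10.7    4.2    9.1   21.4]
 [  11.4    4.5    6.6   21.7]
 [  13.9    7.4    7.3   28.2]
 [  13.8   10.1    7.6   36.2]
 [   8.1    9.2    9.3   48.7]
 [  10.6   12.4    7.4   49.3]
 [   7.7   11.8    9.6   56.8]]
axis 44.020808359371564 0.7984990259348504
```

```bash
cat >> h.py <<'E'
h_=np.deg2rad(-11.3);X=np.array([np.cos(h_),np.sin(h_),0]);Y=np.array([-np.sin(h_),np.cos(h_),0]);Z=np.array([0,0,1.])
k_=np.deg2rad(35); zs=np.cos(k_)*Z-np.sin(k_)*X; a=np.cos(k_)*X+np.sin(k_)*Z
foot=np.array([.5755,.0055,.0905])
def state():
    from rig import readout
    return readout.get_state()
def toolR(tx,ty):
    tx=np.array(tx)/np.linalg.norm(tx); ty=np.array(ty)-np.dot(ty,tx)*tx; ty/=np.linalg.norm(ty)
    return R.from_matrix(np.c_[tx,ty,np.cross(tx,ty)])
def step(p,Rt,s=None):
    s=s or state(); r0=Rm(s["ee_rot"])
    dp=r0.inv().apply(np.array(p)-s["position"]); rv=(r0.inv()*Rt).as_rotvec()
    print("shift mm",(dp*1000).round(1)," =units",(dp/.06).round(3)," turn deg",np.degrees(rv).round(2)," =units",(np.degrees(rv)/4).round(3))
    return dp,rv
E
python3 - <<'E'
from h import *
np.set_printoptions(precision=4,suppress=True)
s=state(); print(Rm(s["ee_rot"]).as_matrix())
c=np.deg2rad(42); 
for sg in(1,-1):
    Rt=toolR([0,0,-1],sg*np.array([-np.sin(c),np.cos(c),0]))
    step([.479,-.288,.18],Rt); step([.479,-.288,.073],Rt)
E
```

```text
[[-0.0002  0.2762 -0.9611]
 [ 0.0016 -0.9611 -0.2762]
 [-1.     -0.0017 -0.0002]]
shift mm [  50.9 -165.4 -380.8]  =units [ 0.848 -2.756 -6.346]  turn deg [154.03   0.12   0.05]  =units [38.508  0.031  0.012]
shift mm [ 157.9 -165.2 -380.7]  =units [ 2.631 -2.753 -6.346]  turn deg [154.03   0.12   0.05]  =units [38.508  0.031  0.012]
shift mm [  50.9 -165.4 -380.8]  =units [ 0.848 -2.756 -6.346]  turn deg [-25.97  -0.03   0.09]  =units [-6.492 -0.008  0.023]
shift mm [ 157.9 -165.2 -380.7]  =units [ 2.631 -2.753 -6.346]  turn deg [-25.97  -0.03   0.09]  =units [-6.492 -0.008  0.023]
```

```bash
cat >> h.py <<'E'
def rows(p,Rt,n,g,s=None,p0=None,R0=None):
    s=s or state(); r0=R0 or Rm(s["ee_rot"]); q0=s["position"] if p0 is None else np.array(p0)
    rv=(r0.inv()*Rt).as_rotvec(); cp,cr=q0.copy(),r0; out=[]
    for i in range(1,n+1):
        tp=q0+(np.array(p)-q0)*i/n; tr=r0*R.from_rotvec(rv*i/n)
        d=np.round(cr.inv().apply(tp-cp)/.06,3); t=np.round(np.degrees((cr.inv()*tr).as_rotvec())/4,3)
        out.append(list(d)+list(t)+[g]); cp=cp+cr.apply(d*.06); cr=cr*R.from_rotvec(np.deg2rad(t*4))
    for o in out: print(", ".join(f"{v+0:g}" for v in o)+",")
    print("end",cp.round(4), "max",np.abs(np.array(out)[:,:6]).max())
    return cp,cr
E
python3 - <<'E'
from h import *
c=np.deg2rad(42); 
Rt=toolR([0,0,-1],-np.array([-np.sin(c),np.cos(c),0]))
rows([.479,-.288,.17],Rt,9,1)
E
```

```text
0.113, -0.306, -0.705, -0.721, -0.001, 0.003, 1,
0.112, -0.271, -0.72, -0.722, -0.001, 0.002, 1,
0.113, -0.233, -0.732, -0.721, -0.001, 0.003, 1,
0.112, -0.197, -0.743, -0.721, -0.001, 0.002, 1,
0.113, -0.159, -0.753, -0.722, -0.001, 0.003, 1,
0.112, -0.121, -0.759, -0.721, -0.001, 0.002, 1,
0.112, -0.083, -0.764, -0.721, 0, 0.003, 1,
0.112, -0.044, -0.768, -0.722, -0.001, 0.002, 1,
0.112, -0.005, -0.768, -0.721, -0.001, 0.003, 1,
end [ 0.479 -0.288  0.17 ] max 0.768
```

Call:
carry_out:
  deltas: [0.11,-0.31,-0.7,-0.72,0,0,1,0.11,-0.27,-0.72,-0.72,0,0,1,0.11,-0.23,-0.73,-0.72,0,0,1,0.11,-0.2,-0.74,-0.72,0,0,1,0.11,-0.16,-0.75,-0.72,0,0,1,0.11,-0.12,-0.76,-0.72,0,0,1,0.11,-0.08,-0.76,-0.72,0,0,1,0.11,-0.04,-0.77,-0.72,0,0,1,0.11,0,-0.77,-0.72,0,0,1,0,0,0,0,0,0,1]

```text
clock: 1.35
position: [0.4804, -0.2869, 0.1708]
ee_rot: [-0.254, -0.66, -0.255, 0.66]
contact_force: [-0.2, -0.4, 0.0]
width: 0.085
```

Run:
```python
from h import *
from rig import eyes
c=np.deg2rad(42); 
Rt=toolR([0,0,-1],-np.array([-np.sin(c),np.cos(c),0]))
s=state();print(s["position"],s["qpos"],s["clock"])
rows([.479,-.288,.073],Rt,4,1)
d=eyes.get_image("scene");cv2.imwrite("pics/s1.png",d["color"][120:320,100:360,::-1].repeat(3,0).repeat(3,1))
```

```text
[ 0.48039058 -0.2868831   0.17080997] [-6.63299188e-01  2.94189830e-01  1.63463977e+00  9.72224721e-04
  1.21454933e+00  1.70780638e-01] 1.35
0.408, 0, 0.008, 0.012, -0.002, 0.007, 1,
0.407, 0, 0.007, 0.012, -0.002, 0.007, 1,
0.408, 0, 0.008, 0.012, -0.002, 0.007, 1,
0.407, 0, 0.007, 0.012, -0.002, 0.006, 1,
end [ 0.479 -0.288  0.073] max 0.408
```

View pics/s1.png

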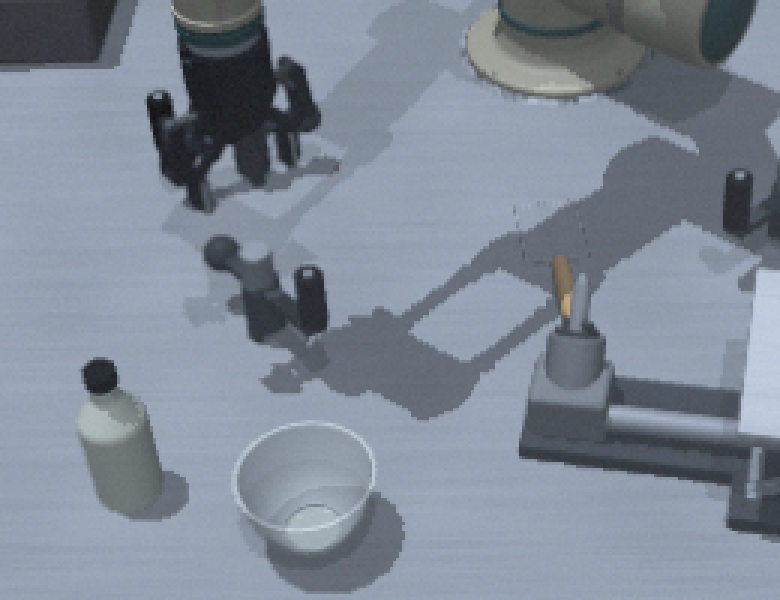

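Run:
```python
from h import *
from rig import eyes
d=load("scene0.npz"); t=load("top0.npz")
s=state()
for p in([.4804,-.2869,.1708],[.4804,-.2869,.25],[.479,-.288,.106],[.159,-.553,.231]): print((proj(d,[p])-[100,120])*3,proj(d,[p]),proj(t,[p]))
d=eyes.get_image("top");cv2.imwrite("pics/t1.png",d["color"][150:400,320:520,::-1].repeat(2,0).repeat(2,1))
```

```text
[[249.17454004 198.32187215]] [[183.05818001 186.10729072]] [[416.27572657 223.59165434]]
[[237.70790222 127.89915435]] [[179.23596741 162.63305145]] [[428.08113038 219.52530596]]
[[257.02626718 251.33298638]] [[185.67542239 203.77766213]] [[408.37680869 227.0658974 ]]
[[ 21.70354114 -41.25194179]] [[107.23451371 106.24935274]] [[549.83078042 375.08701025]]
```

View pics/t1.png

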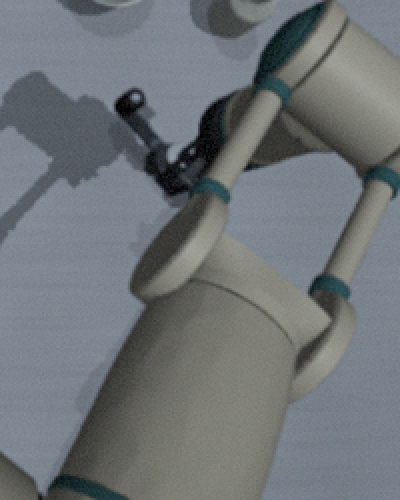

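The projected TCP falls between the fingertips and above the boss, so I'm lowering and gripping.

Call:
carry_out:
  deltas: [0.4,0,0.01,0,0,0,1,0.4,0,0.01,0,0,0,1,0.41,0,0.01,0,0,0,1,0.42,0,0,0,0,0,1,0,0,0,0,0,0,1,0,0,0,0,0,0,-1,0,0,0,0,0,0,-1,0,0,0,0,0,0,-1,0,0,0,0,0,0,-1,0,0,0,0,0,0,-1]
  newtons: 80

```text
clock: 2.7
position: [0.4781, -0.2909, 0.0753]
ee_rot: [0.254, 0.66, 0.253, -0.66]
contact_force: [-0.9, 0.4, 6.2]
width: 0.0281
```

Run:
```python
from h import *
from rig import eyes
s=state();print(s["position"],s["width"],s["contact_force"],s["clock"])
d=eyes.get_image("scene");cv2.imwrite("pics/s2.png",d["color"][120:320,100:360,::-1].repeat(3,0).repeat(3,1))
```

```text
[ 0.47805503 -0.29094211  0.07529274] 0.028125949835529337 [-0.90619375  0.44694156  6.18458309] 2.7
```

View pics/s2.png

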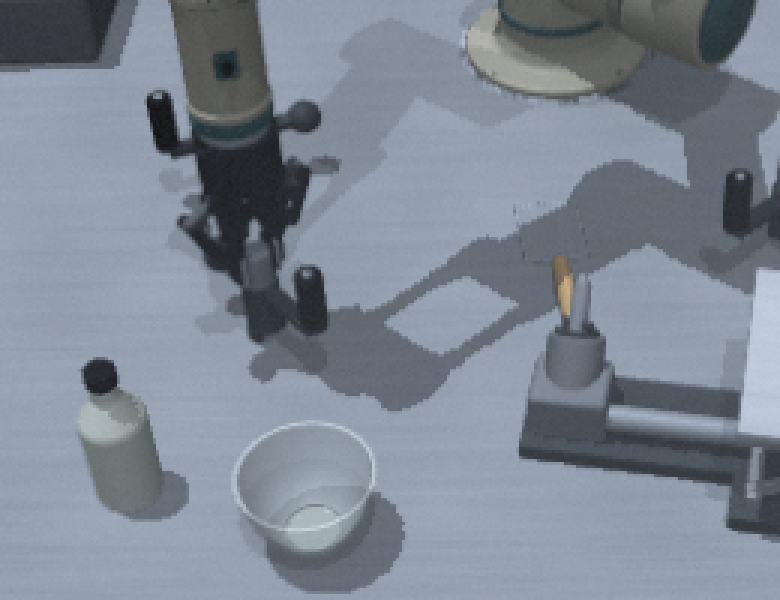

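Run:
```python
from h import *
s=state()
p1=s["position"]+[0,0,.15]
rows(p1,Rm(s["ee_rot"]),3,-1)
f=np.deg2rad(53); cy=-np.sin(f)*a+np.cos(f)*Y
Rt=toolR(-zs,-cy)
rows(foot+zs*(.09+.0753),Rt,10,-1,p0=p1)
```

```text
-0.833, 0.002, 0, 0, 0, 0, -1,
-0.834, 0.001, 0, 0, 0, 0, -1,
-0.833, 0.002, 0, 0, 0, 0, -1,
end [ 0.478  -0.2909  0.2253] max 0.834
-0.002, -0.385, -0.357, 0.007, 0.525, 0.697, -1,
-0.007, -0.386, -0.356, 0.007, 0.525, 0.697, -1,
-0.013, -0.385, -0.357, 0.007, 0.524, 0.698, -1,
-0.019, -0.384, -0.357, 0.007, 0.525, 0.697, -1,
-0.024, -0.383, -0.358, 0.007, 0.525, 0.697, -1,
-0.03, -0.383, -0.359, 0.007, 0.525, 0.697, -1,
-0.036, -0.381, -0.359, 0.007, 0.524, 0.698, -1,
-0.04, -0.379, -0.361, 0.007, 0.525, 0.697, -1,
-0.046, -0.377, -0.362, 0.007, 0.525, 0.697, -1,
-0.051, -0.375, -0.364, 0.007, 0.525, 0.697, -1,
end [0.4825 0.0241 0.2259] max 0.698
```

Call:
carry_out:
  deltas: [-0.3,0,0,0,0,0,-1,-0.8,0,0,0,0,0,-1,-0.8,0,0,0,0,0,-1,-0.6,0,0,0,0,0,-1,0,0,0,0,0,0,-1]

```text
clock: 3.38
position: [0.4788, -0.2914, 0.2262]
ee_rot: [0.255, 0.661, 0.251, -0.659]
contact_force: [0.8, 0.1, -4.6]
width: 0.0281
```

Call:
carry_out:
  deltas: [0,-0.39,-0.36,0,0.53,0.7,-1,-0.01,-0.39,-0.36,0,0.53,0.7,-1,-0.01,-0.38,-0.36,0,0.53,0.7,-1,-0.02,-0.38,-0.36,0,0.52,0.7,-1,-0.02,-0.38,-0.36,0,0.52,0.7,-1,-0.03,-0.38,-0.36,0,0.52,0.7,-1,-0.04,-0.38,-0.36,0,0.52,0.7,-1,-0.04,-0.38,-0.36,0,0.52,0.7,-1,-0.05,-0.38,-0.36,0,0.52,0.7,-1,-0.05,-0.38,-0.36,0,0.52,0.68,-1]

```text
clock: 4.62
position: [0.4784, 0.0259, 0.2207]
ee_rot: [0.354, 0.808, 0.129, -0.453]
contact_force: [-0.5, -1.1, -4.6]
width: 0.0284
```

Call:
carry_out:
  deltas: [0,0,0,0,0,0,-1,0,0,0,0,0,0,-1]

```text
clock: 4.88
position: [0.4803, 0.025, 0.2225]
ee_rot: [0.354, 0.808, 0.13, -0.452]
contact_force: [0.9, -0.8, -4.4]
width: 0.0282
```

Run:
```python
from h import *
from rig import eyes
np.set_printoptions(precision=4,suppress=True)
s=state();print(s["position"],s["width"],s["contact_force"],s["clock"],s["qpos"])
f=np.deg2rad(53); cx=np.cos(f)*a+np.sin(f)*Y; cy=-np.sin(f)*a+np.cos(f)*Y; Rt=toolR(-zs,-cy)
step(foot+zs*(.09+.0753),Rt)
for n in("scene","top"):
    d=eyes.get_image(n); np.savez(n+"3.npz",**d)
    r=Rm(s["ee_rot"]).as_matrix(); m=s["position"]+.0753*r[:,0]; up=-r[:,0]; xx=np.cross(-r[:,1],up)
    pts=[m,m+.05*up,m+.085*xx+.132*up,m-.062*xx+.062*up,foot+.05*zs,foot]
    uv=proj(d,pts); print(n,uv)
    x0,y0=int(uv[0,0])-65,int(uv[0,1])-60
    im=d["color"][y0:y0+120,x0:x0+150,::-1].repeat(5,0).repeat(5,1).copy()
    for q in uv: cv2.circle(im,tuple(int(v) for v in (q-[x0,y0])*5+2),4,(0,0,255),1)
    cv2.imwrite(f"pics/{n}3.png",im); print(x0,y0)
```

```text
[0.4803 0.025  0.2225] 0.028218323872873825 [ 0.9077 -0.7626 -4.4071] 4.875 [-0.0142 -0.1199  2.1461 -0.2059  0.5284  0.9703]
shift mm [-1.4  3.4 -1.9]  =units [-0.024  0.056 -0.032]  turn deg [0.29 0.22 0.32]  =units [0.073 0.055 0.08 ]
scene [[296.4146 197.122 ]
 [298.2784 178.3488]
 [325.9551 150.1505]
 [282.1982 171.0851]
 [294.5799 211.6851]
 [292.7155 230.2313]]
231 137
top [[279.3256 203.4162]
 [276.5421 213.463 ]
 [240.9086 202.0275]
 [295.6422 235.9429]
 [281.8783 194.5279]
 [284.2693 185.8757]]
214 143
```

View pics/scene3.png

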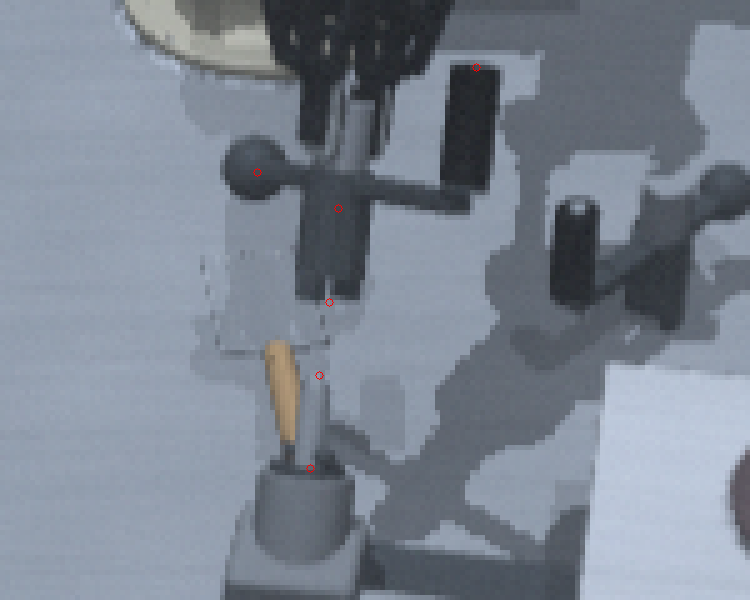

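View pics/top3.png

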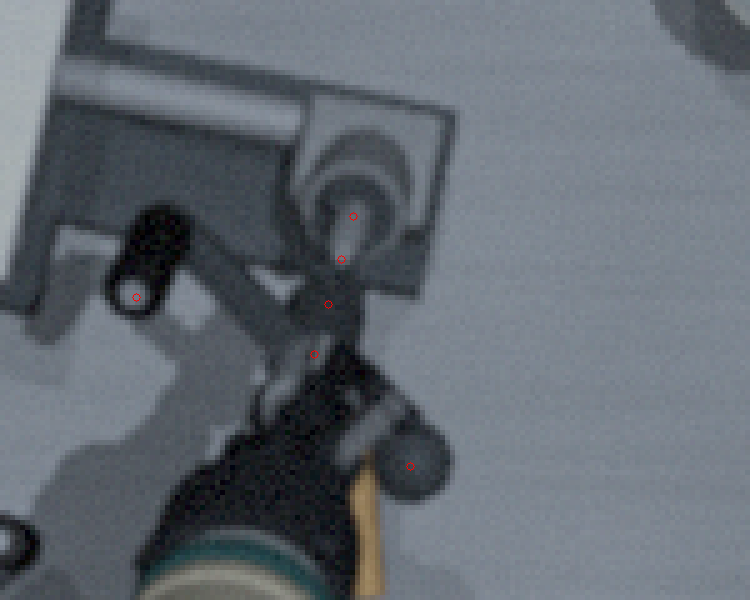

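In both views the predicted mouth, handle and ball sit on the real crank, and its mouth is in line with the shaft. I'll correct about 3 mm and start the insertion.

Call:
carry_out:
  deltas: [0.1,0.06,-0.03,0.07,0.05,0.08,-1,0.2,0,0,0,0,0,-1,0.2,0,0,0,0,0,-1,0.1,0,0,0,0,0,-1,0,0,0,0,0,0,-1]

```text
clock: 5.6
position: [0.5051, 0.0194, 0.1967]
ee_rot: [0.353, 0.811, 0.126, -0.449]
contact_force: [0.3, 0.7, -4.4]
width: 0.028
```

```bash
cat > chk.py <<'E'
from h import *
np.set_printoptions(precision=4,suppress=True)
s=state();print(s["position"],s["width"],s["contact_force"],s["moment"],s["clock"])
f=np.deg2rad(53); cy=-np.sin(f)*a+np.cos(f)*Y; Rt=toolR(-zs,-cy)
step(foot+zs*(.0753),Rt)
r=Rm(s["ee_rot"]).as_matrix(); m=s["position"]+.0753*r[:,0]-foot
print("mouth rel a,Y,z mm",np.array([m@a,m@Y,m@zs])*1000, "axis err deg",np.degrees(np.arccos(-r[:,0]@zs)))
E
python3 chk.py
```

```text
[0.5051 0.0194 0.1967] 0.027968454275445996 [ 0.2572  0.6749 -4.4151] [ 0.1443  0.7124 -0.0106] 5.6
shift mm [52.8 -1.9  1.3]  =units [ 0.881 -0.032  0.021]  turn deg [-0.05 -0.09 -0.14]  =units [-0.012 -0.023 -0.034]
mouth rel a,Y,z mm [ 2.3818 -0.1644 52.8552] axis err deg 0.16400417030893413
```

Call:
carry_out:
  deltas: [0.08,-0.02,0.015,0,0,0,-1,0.1,0,0,0,0,0,-1,0.1,0,0,0,0,0,-1,0.1,0,0,0,0,0,-1,0,0,0,0,0,0,-1]

```text
clock: 6.22
position: [0.5169, 0.0172, 0.1776]
ee_rot: [0.353, 0.811, 0.126, -0.449]
contact_force: [-0.0, -0.5, -4.5]
width: 0.0282
```

```bash
python3 chk.py
```

```text
[0.5169 0.0172 0.1776] 0.028196064798345074 [-0.0412 -0.4673 -4.462 ] [0.2037 0.7209 0.0076] 6.225
shift mm [30.3 -0.9  0.6]  =units [ 0.505 -0.016  0.011]  turn deg [-0.04 -0.12 -0.16]  =units [-0.011 -0.031 -0.041]
mouth rel a,Y,z mm [ 1.3022 -0.049  30.2935] axis err deg 0.20396644630994248
```

Call:
carry_out:
  deltas: [0.1,-0.01,0.01,0,0,0,-1,0.1,0,0,0,0,0,-1,0.1,0,0,0,0,0,-1,0.1,0,0,0,0,0,-1,0.06,0,0,0,0,0,-1,0,0,0,0,0,0,-1]

```text
clock: 6.98
position: [0.5319, 0.0141, 0.1548]
ee_rot: [0.353, 0.811, 0.126, -0.449]
contact_force: [0.1, 0.0, -4.2]
width: 0.0281
```

```bash
python3 chk.py
```

```text
[0.5319 0.0141 0.1548] 0.02811986323249712 [ 0.1107  0.0143 -4.2338] [0.0661 0.7208 0.0458] 6.975
shift mm [ 2.9 -0.5  0.2]  =units [ 0.048 -0.008  0.003]  turn deg [-0.05 -0.14 -0.18]  =units [-0.012 -0.035 -0.044]
mouth rel a,Y,z mm [ 0.7518 -0.13    2.8762] axis err deg 0.22696680301439473
```

It's past the pin with no contact force. Now the last few millimetres onto the collar.

Call:
carry_out:
  deltas: [0.04,0,0,0,0,0,-1,0.03,0,0,0,0,0,-1,0,0,0,0,0,0,-1,0,0,0,0,0,0,-1]

```text
clock: 7.48
position: [0.5339, 0.0138, 0.1526]
ee_rot: [0.354, 0.811, 0.126, -0.448]
contact_force: [-6.8, 0.7, 5.0]
width: 0.028
```

```bash
python3 chk.py
```

```text
[0.5339 0.0138 0.1526] 0.02798415944292143 [-6.7853  0.7082  5.0198] [0.1489 0.9564 0.0662] 7.475
shift mm [-0.1 -0.7  0.5]  =units [-0.002 -0.011  0.008]  turn deg [-0.05 -0.21 -0.25]  =units [-0.012 -0.053 -0.062]
mouth rel a,Y,z mm [ 1.2562 -0.023  -0.0961] axis err deg 0.3266149717273625
```

It's seated: contact came at z ≈ 0 with the axes in line. Next I release it, back off along the shaft and check.

Call:
carry_out:
  deltas: [0,0,0,0,0,0,0,0,0,0,0,0,0,1,0,0,0,0,0,0,1,-0.2,0,0,0,0,0,1,-0.3,0,0,0,0,0,1,-0.5,0,0,0,0,0,1,-0.4,0,0,0,0,0,1,0,0,0,0,0,0,1]

```text
clock: 8.48
position: [0.487, 0.0235, 0.2229]
ee_rot: [0.354, 0.812, 0.125, -0.446]
contact_force: [0.5, 1.0, 0.4]
width: 0.0854
```

```bash
python3 chk.py
python3 - <<'E'
from h import *
from rig import eyes
np.set_printoptions(precision=4,suppress=True)
s=state();print(s["qpos"])
f=np.deg2rad(53); cx=np.cos(f)*a+np.sin(f)*Y
for n in("scene","top"):
    d=eyes.get_image(n); np.savez(n+"4.npz",**d)
    pts=[foot,foot+.106*zs,foot+.085*cx+.132*zs,foot-.062*cx+.062*zs]
    uv=proj(d,pts); print(n,uv)
    x0,y0=int(uv[0,0])-75,int(uv[0,1])-70
    im=d["color"][y0:y0+120,x0:x0+150,::-1].repeat(5,0).repeat(5,1).copy()
    for q in uv: cv2.circle(im,tuple(int(v) for v in (q-[x0,y0])*5+2),4,(0,0,255),1)
    cv2.imwrite(f"pics/{n}4.png",im); print(x0,y0)
E
```

```text
[0.487  0.0235 0.2229] 0.08542319451463957 [0.5094 0.9742 0.3797] [0.0685 0.2793 0.0015] 8.475
shift mm [84.9 -2.   2. ]  =units [ 1.416 -0.033  0.033]  turn deg [-0.06 -0.4  -0.38]  =units [-0.014 -0.1   -0.096]
mouth rel a,Y,z mm [ 2.6645  0.393  84.9706] axis err deg 0.5540023769371997
[-0.0178 -0.1135  2.1498 -0.2142  0.502   0.9817]
scene [[292.7155 230.2313]
 [296.6848 190.7144]
 [321.8876 185.1286]
 [278.7586 203.599 ]]
217 160
top [[284.2693 185.8757]
 [278.9403 205.1617]
 [249.8078 182.2889]
 [299.4238 215.4948]]
209 115
```

View pics/scene4.png

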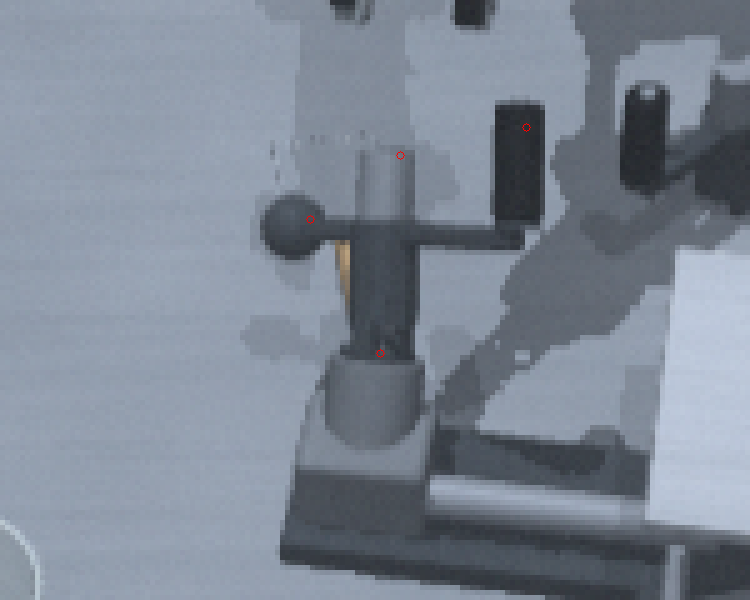

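View pics/top4.png

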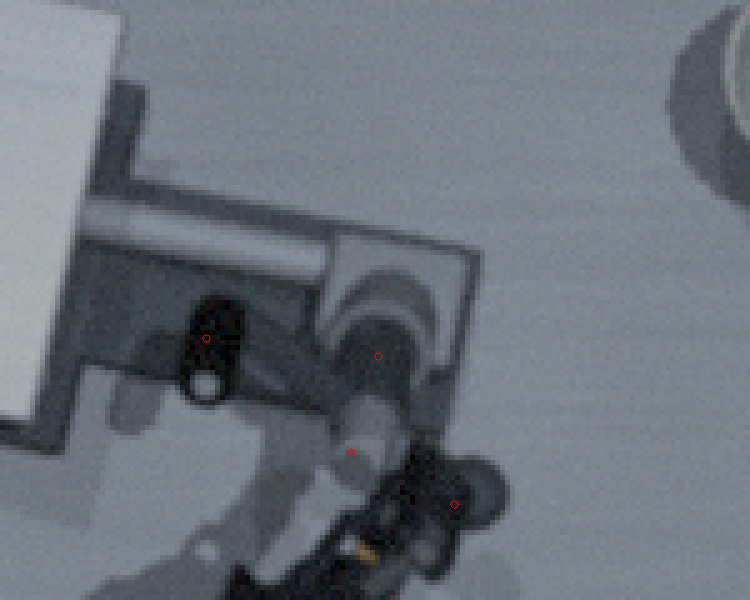

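The crank sits on the collar but has turned a bit since the prediction: in the top view the handle top is at (205,385) in the crop against a predicted (206,338). I'll measure where the handle, ball and boss really are.

Run:
```python
from h import *
np.set_printoptions(precision=4,suppress=True)
for n,bias,(hx,bx,cxb) in(("top",.0017,((243,185,260,200),(296,205,312,225),(273,192,292,214))),("scene",.0025,((314,178,328,207),(267,197,284,214),(287,188,302,206)))):
    d=load(n+"4.npz");P=cloud(d)-[0,0,bias]
    for nm,b in(("handle",hx),("ball",bx),("boss",cxb)):
        Q=P[b[1]:b[3],b[0]:b[2]].reshape(-1,3); L=np.c_[(Q-foot)@a,(Q-foot)@Y,(Q-foot)@zs]*1000
        if nm=="handle": L=L[(L[:,2]>65)&(L[:,2]<150)&(L[:,1]>30)]
        if nm=="ball": L=L[(L[:,2]>35)&(L[:,2]<95)]
        if nm=="boss": L=L[(L[:,2]>70)&(L[:,2]<115)&(np.hypot(L[:,0],L[:,1])<35)]
        if len(L): 
            c=np.percentile(L,[2,50,98],axis=0); print(n,nm,len(L)); print(c)
            print("  phi",np.degrees(np.arctan2(c[1,1],c[1,0])))
    np.savez
```

```text
top handle 128
[[ 23.4004  53.2758  99.2936]
 [ 38.2162  63.9085 139.9076]
 [ 47.97    76.7438 143.9046]]
  phi 59.12127826587421
top ball 112
[[-43.5242 -71.7338  52.8675]
 [-22.6715 -60.5784  64.6563]
 [-15.4623 -42.1346  73.4969]]
  phi -110.51837085311199
top boss 210
[[-17.2597 -15.0747  70.4954]
 [  4.2925  -2.1503 102.2236]
 [ 11.9693  15.0333 108.1503]]
  phi -26.608361289492127
scene handle 324
[[-331.2438   42.227    71.5137]
 [  44.6493   63.8793  108.8044]
 [  52.9082   78.0502  142.2318]]
  phi 55.04787907637599
scene ball 209
[[-234.7566 -112.2168   39.3253]
 [ -25.2689  -61.9473   55.0454]
 [ -12.1259  -35.0025   72.23  ]]
  phi -112.19102919430239
scene boss 163
[[ -6.4119 -19.759   70.4418]
 [  6.6888  -3.6284  88.0999]
 [ 14.4792   8.8392 106.1773]]
  phi -28.47773235972475
```

```bash
cat > kin.py <<'E'
from h import *
from scipy.optimize import least_squares
S=[([-1.41200825,.276581071,1.50615989,0,1.36067027,-.121013664],[.15870752,-.55211037,.23043698],[-.09795727,-.7001961,-.09924334,.70020036]),
([-.663299188,.29418983,1.63463977,.00097,1.21454933,.170780638],[.48039058,-.2868831,.17080997],[-.254,-.66,-.255,.66]),
([-.0142,-.1199,2.1461,-.2059,.5284,.9703],[.4803,.025,.2225],[.354,.808,.13,-.452]),
([-.0178,-.1135,2.1498,-.2142,.502,.9817],[.487,.0235,.2229],[.354,.812,.125,-.446])]
rz=lambda t:R.from_euler('z',t); ry=lambda t:R.from_euler('y',t)
def fk(q,p):
    d,e,o,L2,L3,Lt,o4,x3=p
    b=rz(q[0]); A=b*ry(q[1]); B=A*ry(q[2]); C=B*rz(q[3])*ry(q[4])
    return b.apply([e,o,d])+A.apply([0,0,L2])+B.apply([x3,0,L3])+C.apply([0,o4,Lt]), C*rz(q[5])
p0=np.array([.25,0,.07,.4,.4,.25,0,0])
def res(p): return np.concatenate([1e3*(fk(q,p)[0]-x) for q,x,_ in S]+[(p-p0)*3])
sol=least_squares(res,p0); PAR=sol.x
# fixed tool correction
T=[(fk(q,PAR)[1].inv()*Rm(r)) for q,_,r in S]
TC=T[0]
def ik(x,Rt,q0):
    lo=np.array([-2.89,-.75,.22,-1.18,.11,-2.7]);hi=np.array([2.89,2.08,2.7,4.32,2.71,2.7])
    f=lambda q:np.concatenate([10*(fk(q,PAR)[0]-x),((fk(q,PAR)[1]*TC).inv()*Rt).as_rotvec()])
    s=least_squares(f,np.clip(q0,lo+1e-3,hi-1e-3),bounds=(lo,hi)); return s.x,np.abs(s.fun).max()
if __name__=="__main__":
    np.set_printoptions(precision=3,suppress=True)
    print(PAR,np.abs(res(PAR)[:12]).max()); print([np.degrees(t.as_rotvec()).round(1) for t in T])
    f=np.deg2rad(53); cy=-np.sin(f)*a+np.cos(f)*Y; Rt=toolR(-zs,-cy); q=np.array(S[3][0])
    for ph in range(60,-301,-30):
        c=np.deg2rad(ph); x=foot+.088*zs+.085*(np.cos(c)*a+np.sin(c)*Y)
        q,er=ik(x,Rt,q); print(ph,x,q,round(er,4))
E
python3 kin.py
```

```text
[ 0.137  0.     0.07   0.629  0.421  0.364 -0.     0.061] 0.04055091342533568
[array([ 69.3, -69.3,  69.3]), array([ 69.3, -69.3,  69.3]), array([ 69.3, -69.2,  69.3]), array([ 69.3, -69.3,  69.3])]
60 [0.575 0.081 0.187] [ 0.139  0.097  2.044 -0.444  0.456  1.328] 0.0
30 [0.593 0.045 0.205] [ 0.043  0.089  1.999 -0.303  0.475  1.115] 0.0
0 [0.594 0.002 0.211] [-0.069  0.071  2.    -0.163  0.469  0.897] 0.0
-30 [ 0.577 -0.038  0.205] [-0.18   0.048  2.044 -0.023  0.438  0.681] 0.0
-60 [ 0.546 -0.064  0.187] [-0.271  0.023  2.126  0.113  0.385  0.481] 0.0
-90 [ 0.509 -0.068  0.163] [-0.318  0.002  2.226  0.225  0.313  0.332] 0.0
-120 [ 0.477 -0.05   0.138] [-0.29  -0.008  2.323  0.242  0.224  0.333] 0.0
-150 [ 0.459 -0.014  0.12 ] [-0.172  0.     2.384 -0.101  0.147  0.766] 0.0
-180 [0.458 0.029 0.114] [ 0.002  0.027  2.384 -0.726  0.172  1.529] 0.0
-210 [0.475 0.069 0.12 ] [ 0.145  0.058  2.323 -0.837  0.262  1.75 ] 0.0
-240 [0.506 0.094 0.138] [ 0.21   0.082  2.226 -0.732  0.347  1.687] 0.0
-270 [0.543 0.099 0.163] [ 0.201  0.095  2.125 -0.588  0.412  1.526] 0.0
-300 [0.575 0.081 0.187] [ 0.139  0.097  2.044 -0.444  0.456  1.328] 0.0
```

The kinematic fit is good to 0.04 mm. With the current tool tilt, q5 drops to 0.15, which is close to its limit of 0.11. Putting the jaws along the lift's y and holding the tool more upright should give more margin.

```bash
cat > plan.py <<'E'
from kin import *
def tR(tilt): # tool pitched 'tilt' deg from vertical about Y, jaws along -Y
    k=np.deg2rad(tilt); return toolR(-(np.cos(k)*Z-np.sin(k)*X),-Y)
def grasp_tcp(g,Rt): return g+.019*Rt.apply([1,0,0])
E
python3 - <<'E'
from plan import *
np.set_printoptions(precision=3,suppress=True)
for tilt in(23,20):
  q=np.array(S[3][0]); Rt=tR(tilt)
  for ph in range(60,-301,-45):
    c=np.deg2rad(ph); x=grasp_tcp(foot+.108*zs+.085*(np.cos(c)*a+np.sin(c)*Y),Rt)
    q,er=ik(x,Rt,q); print(ph,x,q,round(er,4))
Rt=tR(23); g=foot+.0395*a+.066*Y+.110*zs
s=state(); print(s["position"])
p=grasp_tcp(g+.065*zs,Rt); cp,cr=rows(p,Rt,14,1)
rows(grasp_tcp(g,Rt),Rt,4,1,p0=cp,R0=cr)
E
```

```text
60 [0.571 0.082 0.186] [ 0.092  0.139  1.886 -0.167  0.737  1.962] 0.0
15 [0.592 0.025 0.209] [-0.037  0.134  1.829 -0.088  0.784  1.781] 0.0
-30 [ 0.573 -0.037  0.204] [-0.183  0.105  1.877 -0.008  0.758  1.59 ] 0.0
-75 [ 0.524 -0.068  0.174] [-0.284  0.063  2.01   0.055  0.669  1.447] 0.0
-120 [ 0.473 -0.049  0.137] [-0.273  0.031  2.159  0.056  0.552  1.454] 0.0
-165 [0.452 0.008 0.114] [-0.109  0.035  2.232 -0.075  0.476  1.719] 0.0
-210 [0.471 0.07  0.119] [ 0.084  0.075  2.17  -0.22   0.52   2.022] 0.0
-255 [0.52  0.1   0.149] [ 0.151  0.117  2.023 -0.227  0.634  2.077] 0.0
-300 [0.571 0.082 0.186] [ 0.092  0.139  1.886 -0.167  0.737  1.962] 0.0
60 [0.57  0.082 0.185] [ 0.081  0.155  1.847 -0.131  0.807  1.924] 0.0
15 [0.591 0.025 0.208] [-0.043  0.153  1.788 -0.069  0.857  1.761] 0.0
-30 [ 0.572 -0.037  0.203] [-0.183  0.124  1.836 -0.007  0.832  1.588] 0.0
-75 [ 0.523 -0.068  0.174] [-0.281  0.081  1.97   0.042  0.743  1.461] 0.0
-120 [ 0.473 -0.049  0.137] [-0.269  0.047  2.12   0.042  0.627  1.47 ] 0.0
-165 [0.451 0.008 0.114] [-0.113  0.049  2.193 -0.055  0.552  1.696] 0.0
[... 421 characters left out ...]
05, -0.101, 1,
-0.001, -0.036, -0.081, 0.941, -0.204, -0.101, 1,
-0.002, -0.042, -0.079, 0.942, -0.204, -0.101, 1,
-0.003, -0.047, -0.076, 0.942, -0.204, -0.102, 1,
-0.004, -0.051, -0.073, 0.942, -0.204, -0.101, 1,
-0.004, -0.057, -0.069, 0.942, -0.204, -0.101, 1,
-0.005, -0.06, -0.065, 0.942, -0.204, -0.101, 1,
-0.006, -0.065, -0.06, 0.942, -0.204, -0.101, 1,
-0.006, -0.069, -0.057, 0.942, -0.205, -0.101, 1,
-0.006, -0.073, -0.051, 0.942, -0.204, -0.101, 1,
-0.006, -0.075, -0.047, 0.942, -0.204, -0.101, 1,
end [0.529 0.082 0.239] max 0.942
0.265, 0, -0.056, 0, 0, 0, 1,
0.265, 0, -0.057, 0, 0, 0, 1,
0.265, 0, -0.056, 0, 0, 0, 1,
0.265, 0, -0.056, 0, 0, 0, 1,
end [0.566 0.075 0.186] max 0.265
```

Call:
carry_out:
  deltas: [0,-0.01,-0.09,0.94,-0.2,-0.1,1,0,-0.02,-0.09,0.94,-0.2,-0.1,1,0,-0.03,-0.09,0.94,-0.2,-0.1,1,0,-0.03,-0.08,0.94,-0.2,-0.1,1,0,-0.04,-0.08,0.94,-0.2,-0.1,1,0,-0.04,-0.08,0.94,-0.2,-0.1,1,0,-0.05,-0.08,0.94,-0.2,-0.1,1,0,-0.05,-0.07,0.94,-0.2,-0.1,1,0,-0.06,-0.07,0.94,-0.2,-0.1,1,0,-0.06,-0.07,0.94,-0.2,-0.1,1]

```text
clock: 9.82
position: [0.518, 0.0658, 0.2313]
ee_rot: [0.065, 0.844, -0.023, -0.533]
contact_force: [-0.4, -0.3, -0.6]
width: 0.0853
```

Call:
carry_out:
  deltas: [-0.01,-0.07,-0.06,0.94,-0.21,-0.1,1,-0.01,-0.07,-0.06,0.94,-0.21,-0.1,1,-0.01,-0.07,-0.05,0.94,-0.21,-0.1,1,-0.01,-0.08,-0.05,0.94,-0.21,-0.1,1,0,0,0,0,0,0,1]

```text
clock: 10.45
position: [0.5304, 0.0832, 0.238]
ee_rot: [-0.053, 0.83, -0.082, -0.55]
contact_force: [-1.1, 0.4, -0.5]
width: 0.0854
```

Run:
```python
from plan import *
from rig import eyes
np.set_printoptions(precision=3,suppress=True)
Rt=tR(23); g=foot+.0395*a+.066*Y+.110*zs
s=state(); print(s["position"],s["clock"])
step(grasp_tcp(g+.065*zs,Rt),Rt)
rows(grasp_tcp(g,Rt),Rt,4,1)
for n in("scene","top"):
    d=eyes.get_image(n); np.savez(n+"5.npz",**d)
    uv=proj(d,[s["position"],g,foot]); x0,y0=int(uv[2,0])-75,int(uv[2,1])-80
    im=d["color"][y0:y0+120,x0:x0+150,::-1].repeat(5,0).repeat(5,1).copy()
    for q in uv: cv2.circle(im,tuple(int(v) for v in (q-[x0,y0])*5+2),4,(0,0,255),1)
    cv2.imwrite(f"pics/{n}5.png",im); print(n,(uv-[x0,y0])*5)
```

```text
[0.53  0.083 0.238] 10.45
shift mm [-1.4  1.3  0.7]  =units [-0.023  0.022  0.011]  turn deg [ 0.15  0.07 -0.03]  =units [ 0.038  0.016 -0.008]
0.259, 0.006, -0.054, 0.009, 0.004, -0.002, 1,
0.259, 0.005, -0.054, 0.01, 0.004, -0.002, 1,
0.259, 0.006, -0.053, 0.009, 0.004, -0.002, 1,
0.259, 0.005, -0.054, 0.01, 0.004, -0.002, 1,
end [0.566 0.075 0.186] max 0.259
scene [[530.282 128.625]
 [517.935 216.434]
 [378.578 401.157]]
top [[190.097 441.934]
 [213.629 391.801]
 [376.347 404.379]]
```

View pics/scene5.png

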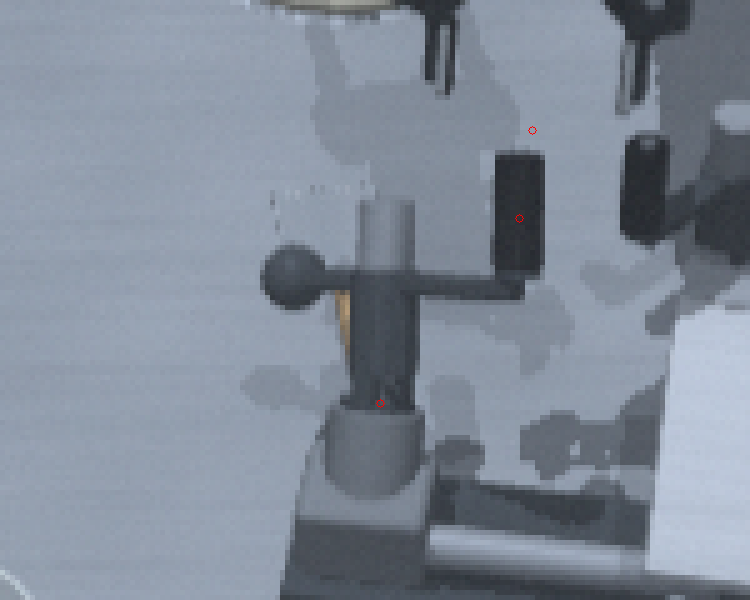

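View pics/top5.png

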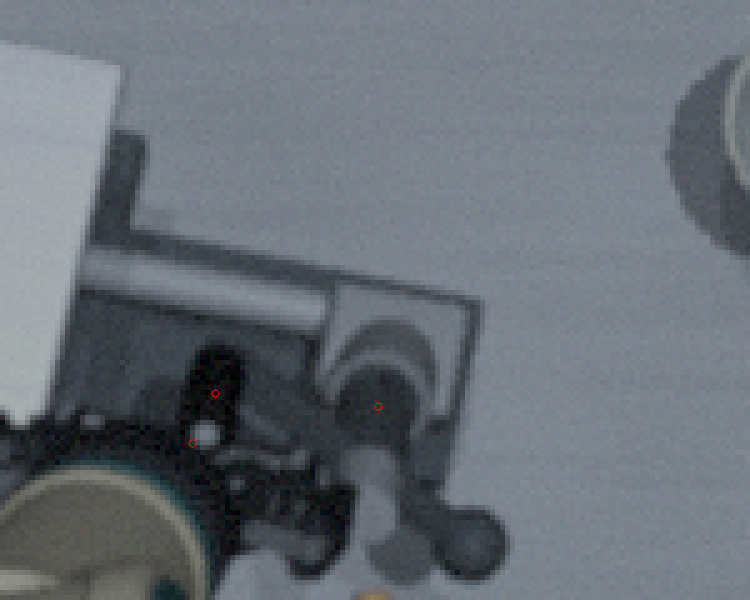

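The target point lies on the sleeve in both views, with the open fingers either side of it. Lowering and gripping.

Call:
carry_out:
  deltas: [0.26,0,-0.05,0,0,0,1,0.26,0.01,-0.05,0,0,0,1,0.26,0.01,-0.05,0,0,0,1,0.26,0,-0.06,0,0,0,1,0,0,0,0,0,0,1,0,0,0,0,0,0,-1,0,0,0,0,0,0,-1,0,0,0,0,0,0,-1,0,0,0,0,0,0,-1]
  newtons: 60

```text
clock: 11.68
position: [0.5668, 0.0757, 0.1881]
ee_rot: [-0.054, 0.831, -0.081, -0.547]
contact_force: [4.5, 1.4, -1.9]
width: 0.0246
```

```bash
cat > wind.py <<'E'
from plan import *
import sys
np.set_printoptions(precision=3,suppress=True)
def where():
    s=state(); g=s["position"]-.019*Rm(s["ee_rot"]).as_matrix()[:,0]; r=g-foot
    L=np.array([r@a,r@Y,r@zs])*1000
    print("clock",s["clock"],"F",s["contact_force"],"M",s["moment"],"w",s["width"])
    print("grasp a,Y,z",L,"rad",np.hypot(L[0],L[1]),"phi",np.degrees(np.arctan2(L[1],L[0])))
    step(s["position"],tR(23))
    return s
def arc(p0,p1,n,z,r=.085):
    """rows along arc phi p0->p1 (deg), commanded pose assumed on the arc"""
    Rt=tR(23); P=[np.cos(np.deg2rad(x))*a*r+np.sin(np.deg2rad(x))*Y*r for x in np.linspace(p0,p1,n+1)]
    for i in range(n): print(", ".join(f"{v:.2f}" for v in Rt.inv().apply(P[i+1]-P[i])/.06)+", 0, 0, 0, -1,")
E
python3 -c "
from wind import *
where()"
```

```text
clock 11.675 F [ 4.484  1.42  -1.911] M [ 0.563 -0.586  0.403] w 0.024550270963832048
grasp a,Y,z [ 41.544  67.081 111.337] rad 78.90363291782576 phi 58.2297373278496
shift mm [0. 0. 0.]  =units [0. 0. 0.]  turn deg [ 0.11 -0.3   0.13]  =units [ 0.027 -0.076  0.033]
```

```bash
cat >> wind.py <<'E'
def path(p1,n,z=.105,r=.085):
    s=where(); g=s["position"]-.019*Rm(s["ee_rot"]).as_matrix()[:,0]-foot
    L=np.array([g@a,g@Y,g@zs]); r0=np.hypot(L[0],L[1]); p0=np.degrees(np.arctan2(L[1],L[0]))
    while p1>p0: p1-=360
    Rt=tR(23); cp=g; print("from",p0,"to",p1)
    for i in range(1,n+1):
        w=min(1,i/min(n,3)); ph=np.deg2rad(p0+(p1-p0)*i/n); rr=r0+(r-r0)*w; zz=L[2]+(z-L[2])*w
        t=rr*np.cos(ph)*a+rr*np.sin(ph)*Y+zz*zs
        d=np.round(Rt.inv().apply(t-cp)/.06,2); cp=cp+Rt.apply(d*.06)
        print(", ".join(f"{v+0:g}" for v in d)+", 0, 0, 0, -1,")
E
python3 -c "
from wind import *
path(8,7)"
```

```text
clock 11.675 F [ 4.484  1.42  -1.911] M [ 0.563 -0.586  0.403] w 0.024550270963832048
grasp a,Y,z [ 41.544  67.081 111.337] rad 78.90363291782576 phi 58.2297373278496
shift mm [0. 0. 0.]  =units [0. 0. 0.]  turn deg [ 0.11 -0.3   0.13]  =units [ 0.027 -0.076  0.033]
from 58.2297373278496 to 8
0, 0.07, -0.16, 0, 0, 0, -1,
0.01, 0.09, -0.15, 0, 0, 0, -1,
0, 0.11, -0.15, 0, 0, 0, -1,
-0.02, 0.15, -0.09, 0, 0, 0, -1,
-0.02, 0.16, -0.08, 0, 0, 0, -1,
-0.01, 0.17, -0.05, 0, 0, 0, -1,
0, 0.17, -0.04, 0, 0, 0, -1,
```

Call:
carry_out:
  deltas: [0,0.07,-0.16,0,0,0,-1,0.01,0.09,-0.15,0,0,0,-1,0,0.11,-0.15,0,0,0,-1,-0.02,0.15,-0.09,0,0,0,-1,-0.02,0.16,-0.08,0,0,0,-1,-0.01,0.17,-0.05,0,0,0,-1,0,0.17,-0.04,0,0,0,-1]

```text
clock: 12.55
position: [0.5925, 0.0131, 0.2073]
ee_rot: [-0.054, 0.83, -0.082, -0.549]
contact_force: [-3.0, 3.5, 7.9]
width: 0.0245
```

```bash
python3 -c "
from wind import *
path(-82,9)"
```

```text
clock 12.55 F [-2.995  3.512  7.922] M [0.884 0.648 0.366] w 0.02448967092514796
grasp a,Y,z [ 83.35   10.737 105.587] rad 84.03874665774902 phi 7.340367627284112
shift mm [0. 0. 0.]  =units [0. 0. 0.]  turn deg [ 0.06 -0.06  0.04]  =units [ 0.016 -0.014  0.011]
from 7.340367627284112 to -82
0, 0.24, -0.02, 0, 0, 0, -1,
0.01, 0.24, 0.03, 0, 0, 0, -1,
0.02, 0.24, 0.07, 0, 0, 0, -1,
0.02, 0.22, 0.11, 0, 0, 0, -1,
0.03, 0.19, 0.14, 0, 0, 0, -1,
0.04, 0.17, 0.18, 0, 0, 0, -1,
0.04, 0.13, 0.2, 0, 0, 0, -1,
0.05, 0.1, 0.22, 0, 0, 0, -1,
0.05, 0.05, 0.23, 0, 0, 0, -1,
```

Forces are small. Carrying on round.

Call:
carry_out:
  deltas: [0,0.24,-0.02,0,0,0,-1,0.01,0.24,0.03,0,0,0,-1,0.02,0.24,0.07,0,0,0,-1,0.02,0.22,0.11,0,0,0,-1,0.03,0.19,0.14,0,0,0,-1,0.04,0.17,0.18,0,0,0,-1,0.04,0.13,0.2,0,0,0,-1,0.05,0.1,0.22,0,0,0,-1,0.05,0.05,0.23,0,0,0,-1]

```text
clock: 13.68
position: [0.5166, -0.0691, 0.1641]
ee_rot: [-0.053, 0.83, -0.082, -0.549]
contact_force: [3.7, 1.9, -0.1]
width: 0.0247
```

```bash
python3 -c "
from wind import *
path(-182,10)
from rig import eyes
d=eyes.get_image('scene'); cv2.imwrite('pics/s6.png',d['color'][120:320,180:440,::-1].repeat(3,0).repeat(3,1))"
```

```text
clock 13.675 F [ 3.655  1.942 -0.116] M [ 0.128 -0.275  0.083] w 0.02473539078715837
grasp a,Y,z [ 10.825 -84.627 103.617] rad 85.31621471049509 phi -82.71042397750448
shift mm [0. 0. 0.]  =units [0. 0. 0.]  turn deg [ 0.1  -0.08 -0.04]  =units [ 0.025 -0.021 -0.01 ]
from -82.71042397750448 to -182
0.04, 0.01, 0.24, 0, 0, 0, -1,
0.05, -0.04, 0.24, 0, 0, 0, -1,
0.04, -0.07, 0.23, 0, 0, 0, -1,
0.04, -0.11, 0.21, 0, 0, 0, -1,
0.04, -0.15, 0.19, 0, 0, 0, -1,
0.04, -0.18, 0.17, 0, 0, 0, -1,
0.03, -0.21, 0.13, 0, 0, 0, -1,
0.02, -0.23, 0.09, 0, 0, 0, -1,
0.01, -0.24, 0.05, 0, 0, 0, -1,
0, -0.24, 0.02, 0, 0, 0, -1,
```

View pics/s6.png

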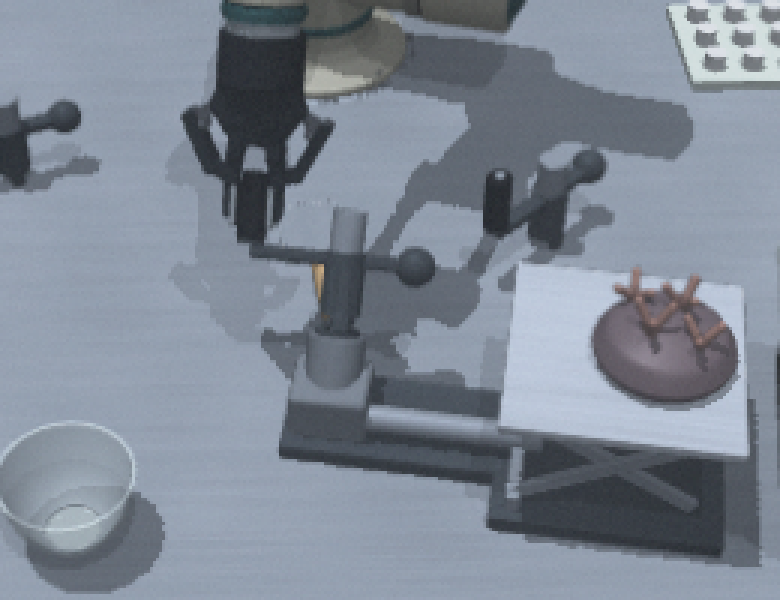

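Call:
carry_out:
  deltas: [0.04,0.01,0.24,0,0,0,-1,0.05,-0.04,0.24,0,0,0,-1,0.04,-0.07,0.23,0,0,0,-1,0.04,-0.11,0.21,0,0,0,-1,0.04,-0.15,0.19,0,0,0,-1,0.04,-0.18,0.17,0,0,0,-1,0.03,-0.21,0.13,0,0,0,-1,0.02,-0.23,0.09,0,0,0,-1,0.01,-0.24,0.05,0,0,0,-1,0,-0.24,0.02,0,0,0,-1]

```text
clock: 14.98
position: [0.457, 0.0328, 0.1098]
ee_rot: [-0.053, 0.83, -0.082, -0.549]
contact_force: [10.8, -5.3, -7.8]
width: 0.0247
```

```bash
python3 -c "
from wind import *
path(-282,10)"
```

```text
clock 14.975 F [10.803 -5.331 -7.85 ] M [-0.853 -0.491 -0.338] w 0.024714136799108433
grasp a,Y,z [-84.59    3.565 104.189] rad 84.66531029699568 phi 177.58661805183843
shift mm [0. 0. 0.]  =units [0. 0. 0.]  turn deg [ 0.19 -0.09 -0.04]  =units [ 0.048 -0.022 -0.01 ]
from 177.58661805183843 to -282
-0.1, -1, -0.46, 0, 0, 0, -1,
-0.22, -0.35, -1.02, 0, 0, 0, -1,
-0.21, 0.5, -0.96, 0, 0, 0, -1,
-0.07, 1.06, -0.31, 0, 0, 0, -1,
0.11, 0.97, 0.52, 0, 0, 0, -1,
0.23, 0.28, 1.05, 0, 0, 0, -1,
0.19, -0.57, 0.93, 0, 0, 0, -1,
0.05, -1.08, 0.24, 0, 0, 0, -1,
-0.12, -0.93, -0.59, 0, 0, 0, -1,
-0.23, -0.21, -1.06, 0, 0, 0, -1,
```

```bash
python3 -c "
from wind import *
path(78,10,z=.103)
from rig import eyes
for n in('scene','top'):
    d=eyes.get_image(n); P=cloud(d); g=P[:,:,2]
    for nm,(lo,hi),b in(('plat',(.11,.19),None),('saw',(.155,.185),None)):
        # regions in lift frame
        c=np.array([.6535,.2445]) if nm=='plat' else np.array([.6953,.4863])
        r=P[:,:,:2]-c; u=r@X[:2]; v=r@Y[:2]; h=.095 if nm=='plat' else .11
        m=(abs(u)<h)&(abs(v)<h)&(g>lo)&(g<hi)
        if nm=='plat': m&=(abs(u)>.075)
        print(n,nm,m.sum(),np.median(g[m]))
    cv2.imwrite(f'pics/{n}7.png',d['color'][120:320,180:440,::-1].repeat(3,0).repeat(3,1))
"
```

```text
clock 14.975 F [10.803 -5.331 -7.85 ] M [-0.853 -0.491 -0.338] w 0.024714136799108433
grasp a,Y,z [-84.59    3.565 104.189] rad 84.66531029699568 phi 177.58661805183843
shift mm [0. 0. 0.]  =units [0. 0. 0.]  turn deg [ 0.19 -0.09 -0.04]  =units [ 0.048 -0.022 -0.01 ]
from 177.58661805183843 to 78
0, -0.24, -0.03, 0, 0, 0, -1,
-0.01, -0.24, -0.07, 0, 0, 0, -1,
-0.01, -0.22, -0.11, 0, 0, 0, -1,
-0.04, -0.19, -0.15, 0, 0, 0, -1,
-0.03, -0.17, -0.17, 0, 0, 0, -1,
-0.05, -0.13, -0.21, 0, 0, 0, -1,
-0.04, -0.1, -0.22, 0, 0, 0, -1,
-0.05, -0.05, -0.23, 0, 0, 0, -1,
-0.05, -0.02, -0.24, 0, 0, 0, -1,
-0.05, 0.03, -0.24, 0, 0, 0, -1,
scene plat 787 0.14396568628138062
scene saw 5363 0.16998838895921053
top plat 1354 0.14309600418350776
top saw 8102 0.16907727288291236
```

View pics/scene7.png

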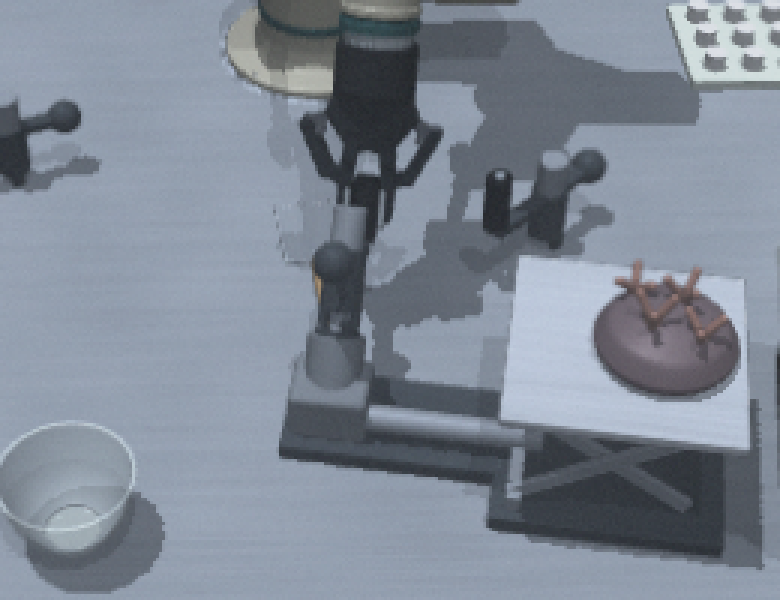

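The platform has risen 16 mm to 0.143, against the saw's 0.169, so about 312° is left. Winding on.

Call:
carry_out:
  deltas: [0,-0.24,-0.03,0,0,0,-1,-0.01,-0.24,-0.07,0,0,0,-1,-0.01,-0.22,-0.11,0,0,0,-1,-0.04,-0.19,-0.15,0,0,0,-1,-0.03,-0.17,-0.17,0,0,0,-1,-0.05,-0.13,-0.21,0,0,0,-1,-0.04,-0.1,-0.22,0,0,0,-1,-0.05,-0.05,-0.23,0,0,0,-1,-0.05,-0.02,-0.24,0,0,0,-1,-0.05,0.03,-0.24,0,0,0,-1]

```text
clock: 16.32
position: [0.552, 0.096, 0.1667]
ee_rot: [-0.054, 0.828, -0.081, -0.552]
contact_force: [-6.5, 2.5, 3.7]
width: 0.0246
```

```bash
python3 -c "
from wind import *
path(-22,10,z=.103)"
```

```text
clock 16.325 F [-6.47   2.506  3.673] M [-0.046  1.259 -0.287] w 0.024649856856735364
grasp a,Y,z [ 14.379  84.144 104.351] rad 85.3633115098209 phi 80.30273306560129
shift mm [0. 0. 0.]  =units [0. 0. 0.]  turn deg [0.07 0.32 0.03]  =units [0.017 0.08  0.007]
from 80.30273306560129 to -22
-0.04, 0.07, -0.24, 0, 0, 0, -1,
-0.04, 0.11, -0.23, 0, 0, 0, -1,
-0.04, 0.14, -0.2, 0, 0, 0, -1,
-0.04, 0.18, -0.17, 0, 0, 0, -1,
-0.03, 0.21, -0.14, 0, 0, 0, -1,
-0.02, 0.23, -0.1, 0, 0, 0, -1,
-0.01, 0.25, -0.06, 0, 0, 0, -1,
0, 0.25, -0.02, 0, 0, 0, -1,
0, 0.25, 0.03, 0, 0, 0, -1,
0.02, 0.24, 0.07, 0, 0, 0, -1,
```

Call:
carry_out:
  deltas: [-0.04,0.07,-0.24,0,0,0,-1,-0.04,0.11,-0.23,0,0,0,-1,-0.04,0.14,-0.2,0,0,0,-1,-0.04,0.18,-0.17,0,0,0,-1,-0.03,0.21,-0.14,0,0,0,-1,-0.02,0.23,-0.1,0,0,0,-1,-0.01,0.25,-0.06,0,0,0,-1,0,0.25,-0.02,0,0,0,-1,0,0.25,0.03,0,0,0,-1,0.02,0.24,0.07,0,0,0,-1]

```text
clock: 17.58
position: [0.5849, -0.0277, 0.204]
ee_rot: [-0.055, 0.83, -0.08, -0.549]
contact_force: [-1.5, 3.4, 3.6]
width: 0.0246
```

```bash
python3 -c "
from wind import *
path(-112,9,z=.103)"
```

```text
clock 17.575 F [-1.463  3.382  3.599] M [0.978 0.568 0.424] w 0.024612559855975318
grasp a,Y,z [ 81.915 -30.745 102.6  ] rad 87.49470177418829 phi -20.572473978579865
shift mm [0. 0. 0.]  =units [0. 0. 0.]  turn deg [ 0.05 -0.02  0.2 ]  =units [ 0.012 -0.005  0.05 ]
from -20.572473978579865 to -112
0.02, 0.23, 0.12, 0, 0, 0, -1,
0.03, 0.19, 0.16, 0, 0, 0, -1,
0.04, 0.17, 0.19, 0, 0, 0, -1,
0.05, 0.14, 0.2, 0, 0, 0, -1,
0.04, 0.1, 0.22, 0, 0, 0, -1,
0.05, 0.06, 0.24, 0, 0, 0, -1,
0.06, 0.01, 0.25, 0, 0, 0, -1,
0.05, -0.03, 0.24, 0, 0, 0, -1,
0.05, -0.07, 0.24, 0, 0, 0, -1,
```

Call:
carry_out:
  deltas: [0.02,0.23,0.12,0,0,0,-1,0.03,0.19,0.16,0,0,0,-1,0.04,0.17,0.19,0,0,0,-1,0.05,0.14,0.2,0,0,0,-1,0.04,0.1,0.22,0,0,0,-1,0.05,0.06,0.24,0,0,0,-1,0.06,0.01,0.25,0,0,0,-1,0.05,-0.03,0.24,0,0,0,-1,0.05,-0.07,0.24,0,0,0,-1,0,0,0,0,0,0,-1]

```text
clock: 18.82
position: [0.4837, -0.0582, 0.1381]
ee_rot: [-0.053, 0.831, -0.082, -0.548]
contact_force: [3.1, 0.7, 0.8]
width: 0.0248
```

```bash
cat > lev.py <<'E'
from wind import *
from rig import eyes
def level(tag):
    for n in('scene','top'):
        d=eyes.get_image(n); np.savez(f'{n}{tag}.npz',**d); P=cloud(d); g=P[:,:,2]; o=[]
        for nm,(lo,hi) in(('plat',(.11,.19)),('saw',(.155,.185))):
            c=np.array([.6535,.2445]) if nm=='plat' else np.array([.6953,.4863])
            r=P[:,:,:2]-c; u=r@X[:2]; v=r@Y[:2]; h=.095 if nm=='plat' else .11
            m=(abs(u)<h)&(abs(v)<h)&(g>lo)&(g<hi)
            if nm=='plat': m&=(abs(u)>.075)
            o.append(np.median(g[m]))
        print(n,'plat,saw',o,'left mm',(o[1]-o[0])*1000,'deg',(o[1]-o[0])*12000)
        cv2.imwrite(f'pics/{n}{tag}.png',d['color'][100:300,180:440,::-1].repeat(3,0).repeat(3,1) if n=='scene' else d['color'][80:280,130:390,::-1].repeat(3,0).repeat(3,1))
E
python3 -c "
from lev import *
level(8); path(-134,3,z=.102)"
```

```text
scene plat,saw [np.float64(0.16784357009647866), np.float64(0.16991883869795849)] left mm 2.0752686014798294 deg 24.903223217757954
top plat,saw [np.float64(0.1672419119777686), np.float64(0.16913771981895903)] left mm 1.8958078411904222 deg 22.74969409428507
clock 18.925 F [2.71  1.341 1.679] M [ 0.127 -0.572  0.088] w 0.024522837240389648
grasp a,Y,z [-31.735 -80.857 102.265] rad 86.86156905054607 phi -111.42888056981664
shift mm [0. 0. 0.]  =units [0. 0. 0.]  turn deg [ 0.14 -0.12 -0.04]  =units [ 0.034 -0.03  -0.011]
from -111.42888056981664 to -134
0.04, -0.09, 0.16, 0, 0, 0, -1,
0.03, -0.11, 0.15, 0, 0, 0, -1,
0.03, -0.13, 0.13, 0, 0, 0, -1,
```

View pics/scene8.png

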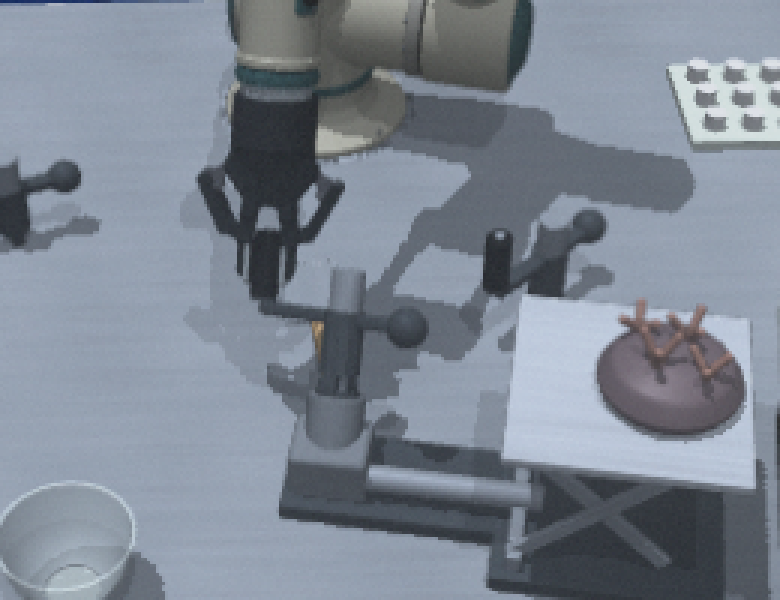

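Two millimetres remain, so one short arc will do it.

Call:
carry_out:
  deltas: [0.04,-0.09,0.16,0,0,0,-1,0.03,-0.11,0.15,0,0,0,-1,0.03,-0.13,0.13,0,0,0,-1,0,0,0,0,0,0,-1,0,0,0,0,0,0,-1,0,0,0,0,0,0,-1]

```text
clock: 19.68
position: [0.4655, -0.0344, 0.1223]
ee_rot: [-0.053, 0.83, -0.082, -0.55]
contact_force: [4.0, -1.5, -1.1]
width: 0.0248
```

```bash
python3 -c "
from lev import *
level(9); where()"
```

```text
scene plat,saw [np.float64(0.1699186359437611), np.float64(0.1700258863470721)] left mm 0.10725040331099889 deg 1.2870048397319866
top plat,saw [np.float64(0.1691518706867865), np.float64(0.1690682730965023)] left mm -0.08359759028420122 deg -1.0031710834104146
clock 19.775 F [ 3.746 -1.067 -0.849] M [-0.256 -0.47  -0.109] w 0.024823776335139613
grasp a,Y,z [-59.657 -60.714 102.039] rad 85.1188342169768 phi -134.49705466978236
shift mm [0. 0. 0.]  =units [0. 0. 0.]  turn deg [ 0.11  0.02 -0.01]  =units [ 0.027  0.006 -0.001]
```

Platform and saw table agree within 0.1 mm in both views. Opening and withdrawing along the handle's axis.

Call:
carry_out:
  deltas: [0,0,0,0,0,0,0,0,0,0,0,0,0,1,0,0,0,0,0,0,1,0,0,0,0,0,0,1,-0.2,0,0.04,0,0,0,1,-0.4,0,0.08,0,0,0,1,-0.6,0,0.13,0,0,0,1,-0.7,0,0.1,0,0,0,1,-0.5,0,0,0,0,0,1,0,0,0,0,0,0,1]

```text
clock: 21.02
position: [0.3922, -0.0198, 0.2501]
ee_rot: [-0.053, 0.832, -0.082, -0.546]
contact_force: [0.0, -0.4, -0.7]
width: 0.0854
```

```bash
python3 -c "
from lev import *
level(10); where()"
```

```text
scene plat,saw [np.float64(0.1698144443783376), np.float64(0.16998313412035326)] left mm 0.16868974201567077 deg 2.0242769041880493
top plat,saw [np.float64(0.16901521065735803), np.float64(0.16906975352647358)] left mm 0.054542869115548065 deg 0.6545144293865768
clock 21.125 F [ 0.565 -0.467 -0.15 ] M [0.028 0.2   0.027] w 0.08513502966839487
grasp a,Y,z [-50.247 -60.715 247.593] rad 78.81058900244952 phi -129.61069980046335
shift mm [0. 0. 0.]  =units [0. 0. 0.]  turn deg [ 0.11 -0.05 -0.  ]  =units [ 0.027 -0.012 -0.001]
```

View pics/scene10.png

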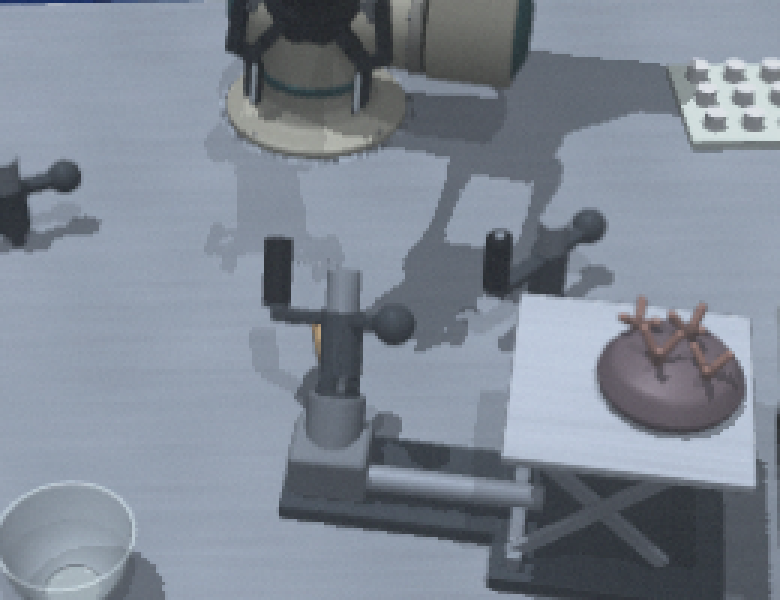

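View pics/top10.png

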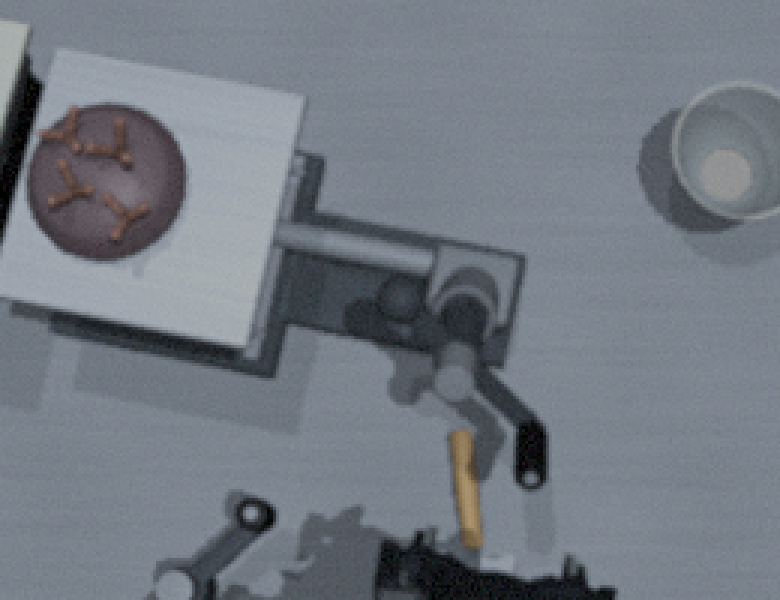

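The crank is on the shaft and the gripper is clear. One last check that it's home and how far it tilts, then a repeat to confirm it's at rest.

Run:
```python
from wind import *
for n,bias,boxes in(("top",.0017,dict(boss=(274,193,289,215),handle=(302,219,315,244))),("scene",.0025,dict(boss=(289,189,300,202),handle=(267,178,279,203)))):
    d=load(n+"10.npz");P=cloud(d)-[0,0,bias]
    for nm,b in boxes.items():
        Q=P[b[1]:b[3],b[0]:b[2]].reshape(-1,3)-foot; L=np.c_[Q@a,Q@Y,Q@zs]*1000
        c=[0,0] if nm=="boss" else [-60,-60]
        L=L[(np.hypot(L[:,0]-c[0],L[:,1]-c[1])<28)&(L[:,2]>60)]
        t=L[L[:,2]>np.percentile(L[:,2],95)-5]
        print(n,nm,len(L),"zmax95",np.percentile(L[:,2],95),"end centre",np.median(t,0))
```

```text
top boss 274 zmax95 107.40550012159342 end centre [ -3.793  -3.895 104.963]
top handle 225 zmax95 125.21414693557159 end centre [-55.303 -73.    123.387]
scene boss 134 zmax95 105.95390554832713 end centre [  4.534  -4.459 104.246]
scene handle 215 zmax95 123.00803683727736 end centre [-50.793 -73.089 121.853]
```

Call:
carry_out:
  deltas: [0,0,0,0,0,0,1,0,0,0,0,0,0,1,0,0,0,0,0,0,1,0,0,0,0,0,0,1]

```text
clock: 21.62
position: [0.3918, -0.0197, 0.2466]
ee_rot: [-0.054, 0.83, -0.082, -0.55]
contact_force: [0.1, 0.5, 0.8]
width: 0.0855
```

Run:
```python
from lev import *
level(11)
a0=load("scene10.npz")["color"].astype(int);b0=load("scene11.npz")["color"].astype(int)
print("diff near crank",np.abs(a0-b0)[170:240,255:330].max(), np.abs(a0-b0)[170:240,255:330].mean())
s0=load("scene0.npz")["color"].astype(int)
print("diff tub/bottle since start",np.abs(b0-s0)[235:310,120:230].mean())
```

```text
scene plat,saw [np.float64(0.16993212658631052), np.float64(0.1699681634267149)] left mm 0.03603684040437427 deg 0.43244208485249125
top plat,saw [np.float64(0.16913339229894397), np.float64(0.16913318129063815)] left mm -0.00021100830582820862 deg -0.0025320996699385034
diff near crank 55 1.721015873015873
diff tub/bottle since start 4.1485252525252525
```

```bash
python3 -c "
from rig import job
print(job.sign_off())"
```

```text
the job is handed in; nothing more can be done
None
```

The crank is fully home on the leaning shaft, the platform is level with the saw table, and the job is handed in at about 22 s of the 64 s allowed. I took the crank standing farthest from the base by its boss, seated it over the pin, and wound it by its handle about 550° clockwise. I then let go and backed off.

Last checks:
- **Level:** platform and saw table agree within 0.1 mm in both cameras, well inside the 5 mm allowed. This was measured after letting go.
- **Crank home:** the boss top measures 105–107 mm above the shaft's foot, against 106 mm expected. The crank leans about 3–5° in its bore play, and the limit is 11.5°.
- **At rest:** two pictures about 0.5 s apart showed no more than image noise around the crank, and the tool's force reading was near zero with the gripper clear.
- **Bystanders:** the pictures show no sign that the tub, bottle or scraper moved, and the arm never came near the tub or bottle. I didn't measure their displacement.

Two things didn't go as predicted. When I first let go after seating the crank, it turned about 5° and leaned, so I re-measured the handle before gripping it. The first 45–50° of winding only took up the pin's free play, so I used the measured platform height to decide when to stop.

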